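# Change the cells of the cordless light box

## Robot

A 6-joint arm with a two-finger parallel gripper is mounted at the origin on a cart in front of the work surface, level with it; the furniture and walls round the work are solid. World frame = base frame: x ahead of the robot, y to its left, z up, the work surface at z = 0. Lengths are in m, angles in degrees, forces in N, time in s.
With the tool pointing down it reaches from about 0.25 to 0.725 m from the base axis. Payload 9.7 kg.
Tool frame: the origin (TCP) lies on the centre line of the jaws, within the pads' length; the fingertips stand 14 mm ahead of it and the grasp point (between the pads) lies 5 mm behind it; z points along the fingers, y is the line along which they close (so a half turn about z gives the same grasp; the last joint's range is limited). The gripper opens to 85 mm and grips with 20 to 120 N. Pads are 22 mm wide; open, the fingers measure 114 mm over their backs; the gripper's body (76 mm by 85 mm) begins 54 mm behind the grasp point. The pads swing forward as they close: fully open they stand 13 mm farther back than shut.
Start: joints at [67.323, 4.979, 10.078, 95.1, 0, 90], TCP at [0.212, 0.507, 0.245] pointing down, gripper open.
Joint ranges: [-179.16, 179.16], [-48.56, 103.87], [-65.8, 70.77], [-126.05, 130.52], [-82.76, 87.17], [-180, 180]. Speed limits (degrees/s): [127.2, 127.2, 147.25, 180, 180, 180].

## Interface

Orientations are given as [roll, pitch, yaw] about the fixed x, y, z axes, in that order (R = Rz(yaw) Ry(pitch) Rx(roll)).
In Python, from workcell import bot, camera, get_calibration, ticket gives the robot as it stands. The module is installed in compiled form; this text tells all that it offers.
- The arm moves only by the tool send_rows, never from a script. Its arguments are lists of equal length, an entry for each row: "linear": the shift along the tool's x, y, z in m, a list of three; "twist": the turn, a rotation vector about the tool's x, y, z in units of 10 degrees (1.0 is 10 degrees), a list of three; "gripper": the opening in per cent of the stroke, from 0 (shut) to 100 (fully open). In form: {"linear": [[x, y, z], ...], "twist": [[wx, wy, wz], ...], "gripper": [gripper, ...]}. A call has 1 to 8 rows; each row shifts and turns the commanded pose from where the row before left it, along the tool's axes as they then stand; what a row does not reach is not made up. A row lasts 1/8 s, in which the tool goes at most 62.5 mm and 10.7 degrees, less where a joint would pass 70% of its speed; a pose out of reach is approached as far as the arm can. A call with a gripper value outside its range is refused whole. The fingers move at their own pace and stop on an object; "grip_force" is the grip in N (left out, the last holds). Time passes only in rows, so rows that do not move let the fingers close. It gives the time, the measured TCP pose, the force, the opening and the grip force at its end, in the units of the state.
- bot.get_obs(): the state, without advancing time (a new reading comes with each control period).
- camera(name): name is "scene" or "top"; returns the picture (420x560x3 uint8, red, green, blue); there is no depth.
- get_calibration(name): a dict with "fx", "fy", "cx", "cy" (pixels), "k1" (the pictures are not rectified: a ray, as slopes to the right and down, at radius r is drawn at 1 + k1 r^2 times it, then the intrinsics apply), "origin" and "orientation" of the camera in the world. Camera axes: x right, y down, z forward; pixel columns grow to the right and rows downward; lengths in m; the calibration is good to about 2 mm. A picture is of the moment at which its call begins. get_calibration takes no time and is no camera call.
- ticket.job_done(): hands the job in; it is judged then, once.
The state is a dict: "time": time; "q": joint angles; "qd": joint speeds; "joint_efforts": joint torques, N m; "ee_pos": TCP position; "tcp_rot": TCP orientation; "wrist_force": force on the tool from outside, world axes, zero at the start; "torque": the same for the moment, N m; "opening": finger opening in m; "grasp_force": force on a finger pad.
Only numpy, scipy, OpenCV 4.12 (cv2) and the standard library are available. Lean on these libraries where they do the work, as an engineer would, in place of code of your own. Each camera call takes 0.05 s, during which the arm holds its last target. There are 200 camera calls.

## Task

Change the cells of the cordless light box: first pull its dimmer lever right forward to off, and with it off take every flat cell still in the battery rail out and put it in the empty pan, then fit the three charged cells from the rubber mat, one in each bay, base against the coil spring and button against the flat contact, each lying fully down in its bay. Then set the dimmer to the three-quarter mark (the fourth of its five ticks, counting off as the first). Leave the stone model standing where it is on the light.

Things in the scene. Friction and masses are not known exactly. Their poses are not given: they have to be found in the camera images.
- light_box: cordless light box, fixed, 200 (x) x 300 (y) x 30 mm, origin under its centre, front to -x: white, opal panel on top (30 mm up). A ledge 12 mm high along its front carries a black battery rail: three bays in line along y, 79 mm apart, 70 mm in front of the centre. The housing rises to 28 mm 40 mm behind the rail axis and at both ends; a front lip 15 mm high starts 24 mm ahead of the axis.
- dimmer (a joint): dimmer lever at the right-hand (-y) end of the light box, rad: 0 = off, at its stop, leaning 0.7 rad to the front (box -x); 0.35 one-quarter, 0.70 half (upright), 1.05 three-quarter, 1.40 full, leaning to the back. Five black ticks on the grey quadrant plates either side mark these. Stays where left (rubs with about 1.5 N at the knob).
- dimmer_knob (a point): middle of the lever's black knob, 15 mm across and 20 mm long along the lever, 52 mm from the pivot. The pivot lies 35 mm behind (+x), 115 mm to the right of (-y) and 26 mm above the light box's origin; hinge axis along the box's y. The quadrant plates reach 34 mm from the pivot, up to 12 mm either side of the lever.
- cell_mat: black rubber mat, fixed, 200 x 130 x 3 mm, origin under its centre; the charged cells lie on it at the start
- pan: the empty blue lab pan, loose, 140 (its x) x 200 (its y) x 50 mm, walls and floor 2 mm, origin under its centre, 0.4 kg; for the flat cells
- model: white stone dental arch, loose, 50 x 61 x 31 mm, standing on the opal panel; origin under it. Leave alone.
- flat1: flat cell seated in bay 1 at the start, or absent (None: bay empty): round, 18.5 mm across, 66 mm long with its button (6 mm wide, 1.5 mm proud), 46 g, grey sleeve, black band near the button end, steel base. Origin at its middle, x axis toward the button. All six cells look alike; where they lie at the start tells them apart.
- flat2: flat cell seated in bay 2 at the start, or absent (None: bay empty): round, 18.5 mm across, 66 mm long with its button (6 mm wide, 1.5 mm proud), 46 g, grey sleeve, black band near the button end, steel base. Origin at its middle, x axis toward the button. All six cells look alike; where they lie at the start tells them apart.
- flat3: flat cell seated in bay 3 at the start, or absent (None: bay empty): round, 18.5 mm across, 66 mm long with its button (6 mm wide, 1.5 mm proud), 46 g, grey sleeve, black band near the button end, steel base. Origin at its middle, x axis toward the button. All six cells look alike; where they lie at the start tells them apart.
- charged1: charged cell, lying on the mat at the start: round, 18.5 mm across, 66 mm long with its button (6 mm wide, 1.5 mm proud), 46 g, grey sleeve, black band near the button end, steel base. Origin at its middle, x axis toward the button. All six cells look alike; where they lie at the start tells them apart.
- charged1_button (a point): tip of that cell's button (positive) end
- charged1_base (a point): middle of that cell's flat base (negative) end
- charged2: charged cell, lying on the mat at the start: round, 18.5 mm across, 66 mm long with its button (6 mm wide, 1.5 mm proud), 46 g, grey sleeve, black band near the button end, steel base. Origin at its middle, x axis toward the button. All six cells look alike; where they lie at the start tells them apart.
- charged2_button (a point): tip of that cell's button (positive) end
- charged2_base (a point): middle of that cell's flat base (negative) end
- charged3: charged cell, lying on the mat at the start: round, 18.5 mm across, 66 mm long with its button (6 mm wide, 1.5 mm proud), 46 g, grey sleeve, black band near the button end, steel base. Origin at its middle, x axis toward the button. All six cells look alike; where they lie at the start tells them apart.
- charged3_button (a point): tip of that cell's button (positive) end
- charged3_base (a point): middle of that cell's flat base (negative) end
- bay1_spring (a point): left (+y) bay: where a seated cell's base centre lies, against the coil spring's 12 mm tip; spring at the bay's +y end (box axes). The tip stands 16 mm off its wall when free, 9 mm with a seated cell, 3 mm pushed to the stop (450 N/m: 1, 4, 7 N). Free gap 59 mm: a 66 mm cell enters only with its base pushing the spring back while the button end drops. It can be drawn out straight up.
- bay1_contact (a point): left (+y) bay: centre of the flat contact, 25 mm above the box's underside, where a seated button lies. Floor 16 mm wide, 9 mm under the cell's axis; end walls 75 mm apart, 4 mm thick, 30 mm wide, reaching 4 mm above the axis. Side cheeks 20.5 mm apart, to 1 mm below the axis, only near both ends; the 44 mm round the cell's middle is open for fingers down to the ledge.
- bay2_spring (a point): middle bay: where a seated cell's base centre lies, against the coil spring's 12 mm tip; spring at the bay's +y end (box axes). The tip stands 16 mm off its wall when free, 9 mm with a seated cell, 3 mm pushed to the stop (450 N/m: 1, 4, 7 N). Free gap 59 mm: a 66 mm cell enters only with its base pushing the spring back while the button end drops. It can be drawn out straight up.
- bay2_contact (a point): middle bay: centre of the flat contact, 25 mm above the box's underside, where a seated button lies. Floor 16 mm wide, 9 mm under the cell's axis; end walls 75 mm apart, 4 mm thick, 30 mm wide, reaching 4 mm above the axis. Side cheeks 20.5 mm apart, to 1 mm below the axis, only near both ends; the 44 mm round the cell's middle is open for fingers down to the ledge.
- bay3_spring (a point): right (-y) bay: where a seated cell's base centre lies, against the coil spring's 12 mm tip; spring at the bay's +y end (box axes). The tip stands 16 mm off its wall when free, 9 mm with a seated cell, 3 mm pushed to the stop (450 N/m: 1, 4, 7 N). Free gap 59 mm: a 66 mm cell enters only with its base pushing the spring back while the button end drops. It can be drawn out straight up.
- bay3_contact (a point): right (-y) bay: centre of the flat contact, 25 mm above the box's underside, where a seated button lies. Floor 16 mm wide, 9 mm under the cell's axis; end walls 75 mm apart, 4 mm thick, 30 mm wide, reaching 4 mm above the axis. Side cheeks 20.5 mm apart, to 1 mm below the axis, only near both ends; the 44 mm round the cell's middle is open for fingers down to the ledge.
Things that resemble listed ones, but are neither listed nor needed, are in the scene too. Leave any red look-alike of the flat2 alone.

How it is judged (in metres and radians):
On the way, in this order (a step that is already met when the one before it is completed fails the run):
1. the dimmer lever is at off (value of joint dimmer below 0.07 rad), for 0.2 s.
2. with the dimmer off, every flat cell is in the pan and the three charged cells are seated in the three bays, the right way round (value of joint dimmer below 0.12 rad and x of flat1 in the frame of pan between -0.068 and 0.068 m and y of flat1 in the frame of pan between -0.098 and 0.098 m and z of flat1 in the frame of pan between 0 and 0.045 m and x of flat2 in the frame of pan between -0.068 and 0.068 m and y of flat2 in the frame of pan between -0.098 and 0.098 m and z of flat2 in the frame of pan between 0 and 0.045 m and x of flat3 in the frame of pan between -0.068 and 0.068 m and y of flat3 in the frame of pan between -0.098 and 0.098 m and z of flat3 in the frame of pan between 0 and 0.045 m and ((distance between charged1_button and bay1_contact below 0.004 m and distance between charged1_base and bay1_spring below 0.004 m) or (distance between charged2_button and bay1_contact below 0.004 m and distance between charged2_base and bay1_spring below 0.004 m) or (distance between charged3_button and bay1_contact below 0.004 m and distance between charged3_base and bay1_spring below 0.004 m)) and ((distance between charged1_button and bay2_contact below 0.004 m and distance between charged1_base and bay2_spring below 0.004 m) or (distance between charged2_button and bay2_contact below 0.004 m and distance between charged2_base and bay2_spring below 0.004 m) or (distance between charged3_button and bay2_contact below 0.004 m and distance between charged3_base and bay2_spring below 0.004 m)) and ((distance between charged1_button and bay3_contact below 0.004 m and distance between charged1_base and bay3_spring below 0.004 m) or (distance between charged2_button and bay3_contact below 0.004 m and distance between charged2_base and bay3_spring below 0.004 m) or (distance between charged3_button and bay3_contact below 0.004 m and distance between charged3_base and bay3_spring below 0.004 m))), for 0.2 s.
3. the dimmer lever is set to the three-quarter mark (value of joint dimmer between 0.96 and 1.14 rad), for 0.2 s.
At the end, for the whole second after the job is handed in: One charged cell lies in each bay, button within 4 mm of the contact point and base within 4 mm of the spring point of that bay; every flat cell that was there lies inside the pan; the dimmer stands at 1.05 rad within 0.09; all at rest (all of step 3 and ((distance between charged1_button and bay1_contact below 0.004 m and distance between charged1_base and bay1_spring below 0.004 m) or (distance between charged2_button and bay1_contact below 0.004 m and distance between charged2_base and bay1_spring below 0.004 m) or (distance between charged3_button and bay1_contact below 0.004 m and distance between charged3_base and bay1_spring below 0.004 m)) and ((distance between charged1_button and bay2_contact below 0.004 m and distance between charged1_base and bay2_spring below 0.004 m) or (distance between charged2_button and bay2_contact below 0.004 m and distance between charged2_base and bay2_spring below 0.004 m) or (distance between charged3_button and bay2_contact below 0.004 m and distance between charged3_base and bay2_spring below 0.004 m)) and ((distance between charged1_button and bay3_contact below 0.004 m and distance between charged1_base and bay3_spring below 0.004 m) or (distance between charged2_button and bay3_contact below 0.004 m and distance between charged2_base and bay3_spring below 0.004 m) or (distance between charged3_button and bay3_contact below 0.004 m and distance between charged3_base and bay3_spring below 0.004 m)) and x of flat1 in the frame of pan between -0.068 and 0.068 m and y of flat1 in the frame of pan between -0.098 and 0.098 m and z of flat1 in the frame of pan between 0 and 0.045 m and x of flat2 in the frame of pan between -0.068 and 0.068 m and y of flat2 in the frame of pan between -0.098 and 0.098 m and z of flat2 in the frame of pan between 0 and 0.045 m and x of flat3 in the frame of pan between -0.068 and 0.068 m and y of flat3 in the frame of pan between -0.098 and 0.098 m and z of flat3 in the frame of pan between 0 and 0.045 m and linear speed of each of flat1, flat2, flat3, charged1, charged2, charged3 below 0.02 m/s and velocity of joint dimmer between -0.02 and 0.02 rad/s); the robot touches nothing.
It fails at once if the stone model is shifted more than 25 mm or tipped over (distance of model from where it was at the start of the episode above 0.025 m or angle between model's own z axis and vertical above 0.3 rad).
Of flat1, flat2, flat3 only 1 to 3 are there at a start; the rules pass over those that are not, and their reading is None.
At some moment in a run one of pan may be knocked a few centimetres aside while the robot is not near it.
Once in a run the grip may slacken for a moment while it holds something.
It also fails if it takes over 210 s, if anything falls off the work surface, if the arm or the gripper's body presses on something with over 40 N, if the wrist force passes 120 N, or if a joint passes its speed limit or range.

## Working session

There is one attempt and no reset: what is moved stays moved. The work goes in short steps, Python scripts to look and compute and a tool call to move; the robot and the scene stay as the last step left them, time stands still between calls to the robot, and variables do not carry over. Pictures are saved under pics/ and viewed, at most 14 in all, crops included, and the job is handed in when it is done.

Besides the shell and the picture viewer there is one more tool, called as name(argument=value, ...), one argument or row to a line, values as JSON. send_rows: Moves the arm, as the interface text tells. Its arguments: {"type":"object","properties":{"linear":{"type":"array"},"twist":{"type":"array"},"gripper":{"type":"array"},"grip_force":{"type":"number"}},"required":["linear","twist","gripper"]}

```bash
mkdir -p pics; python3 - <<'E'
from workcell import bot, camera, get_calibration
import cv2
for n in("scene","top"):
    c=get_calibration(n);print(n,c)
    im=camera(n);cv2.imwrite(f"pics/{n}0.png",cv2.cvtColor(im,cv2.COLOR_RGB2BGR))
print(bot.get_obs())
E
```

```text
scene {'fx': 394.7694759654404, 'fy': 394.7694759654404, 'cx': 281.9410667488309, 'cy': 202.23824748401233, 'k1': 0.02393107023202529, 'origin': array([-0.01845283, -0.5662491 ,  0.88340149]), 'orientation': array([-135.89651422,   -0.96283704,  -42.86573418])}
top {'fx': 451.25627702771715, 'fy': 451.25627702771715, 'cx': 275.87855754333486, 'cy': 215.9633963985374, 'k1': -0.13732223504448154, 'origin': array([0.3130163 , 0.00945542, 1.10886731]), 'orientation': array([-167.80839861,    0.26708156,  -95.28021146])}
{'time': 0.1, 'q': array([6.73264848e+01, 5.00936430e+00, 1.00375416e+01, 9.51001157e+01,
       1.07292604e-03, 8.99987135e+01]), 'qd': array([-0.04719213, -0.05408968,  0.09033376,  0.0136143 , -0.06261402,
        0.02558121]), 'joint_efforts': array([-2.29891191e-05, -5.21561158e+01,  4.65654194e+01,  1.60474225e-02,
       -4.78265960e-06, -1.10120817e-05]), 'ee_pos': array([0.21193221, 0.50731197, 0.24462737]), 'tcp_rot': array([-1.79928062e+02, -1.07454047e-03,  1.57327770e+02]), 'wrist_force': array([0.2818581 , 0.31309944, 0.0543605 ]), 'torque': array([ 0.01046754, -0.0651153 , -0.02798306]), 'grasp_force': 0.0, 'opening': 0.0852764639265877}
```

View pics/top0.png

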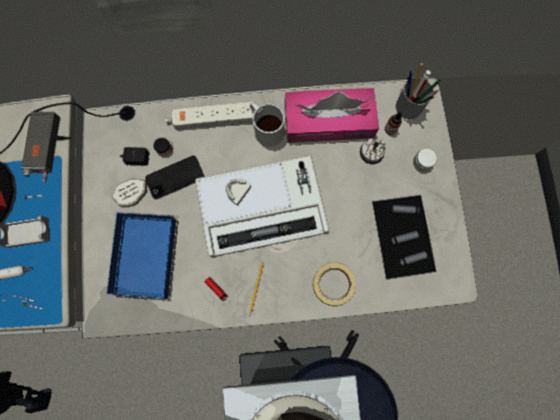

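View pics/scene0.png

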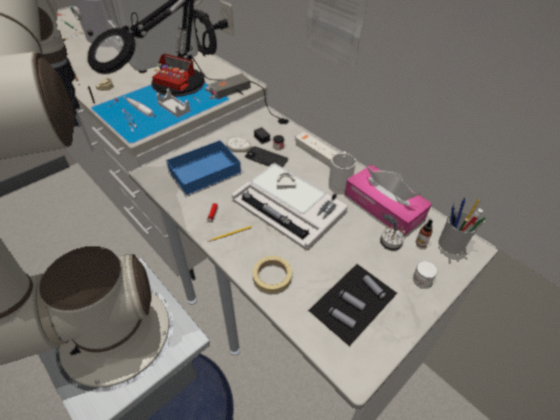

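The top view shows the light box around (262,205) with the rail at (267,230), the mat at (405,237) with three cells, the pan at (142,256), and a red cell at (215,289), which I leave alone. I'll write helpers and enlarge the rail, dimmer and mat.

```bash
cat > h.py <<'E'
import numpy as np, cv2
from scipy.spatial.transform import Rotation as R
from workcell import bot, camera, get_calibration
C={n:get_calibration(n) for n in("scene","top")}
def rot(n): return R.from_euler('xyz',C[n]["orientation"],degrees=True).as_matrix()
def ray(n,px):
    c=C[n];d=np.array([(px[0]-c["cx"])/c["fx"],(px[1]-c["cy"])/c["fy"]]);s=d.copy()
    for _ in range(20): s=d/(1+c["k1"]*(s@s))
    return rot(n)@np.array([s[0],s[1],1])
def onz(n,px,z):
    r=ray(n,px);o=C[n]["origin"];return o+r*(z-o[2])/r[2]
def proj(n,p):
    c=C[n];v=rot(n).T@(np.array(p)-c["origin"]);s=v[:2]/v[2];s=s*(1+c["k1"]*(s@s))
    return np.array([s[0]*c["fx"]+c["cx"],s[1]*c["fy"]+c["cy"]])
def two(pt,ps):
    a=[(C[n]["origin"],ray(n,p)/np.linalg.norm(ray(n,p))) for n,p in(("top",pt),("scene",ps))]
    M=sum(np.eye(3)-np.outer(d,d) for o,d in a);b=sum((np.eye(3)-np.outer(d,d))@o for o,d in a)
    return np.linalg.solve(M,b)
def crop(im,x,y,w,h,k): return cv2.resize(im[y:y+h,x:x+w],None,fx=k,fy=k,interpolation=cv2.INTER_CUBIC)
def save(f,im): cv2.imwrite("pics/"+f,cv2.cvtColor(im,cv2.COLOR_RGB2BGR))
E
python3 - <<'E'
from h import *
t=cv2.cvtColor(cv2.imread("pics/top0.png"),cv2.COLOR_BGR2RGB);s=cv2.cvtColor(cv2.imread("pics/scene0.png"),cv2.COLOR_BGR2RGB)
a=crop(t,195,150,135,106,5)[:,:]; 
save("c1.png",np.vstack([cv2.resize(crop(t,192,150,140,105,5),(700,525))]))
b=np.hstack([crop(t,365,185,80,100,5),crop(s,310,255,80,100,5)]);save("c2.png",b)
save("c3.png",crop(s,225,160,130,95,6))
for p in [(212,255),(328,231),(312,158),(197,179)]: print(onz("top",p,0.02))
print(onz("top",(142,256),0.03))
E
```

```text
[0.46540846 0.15661941 0.02      ]
[ 0.49824097 -0.13104615  0.02      ]
[ 0.68954953 -0.11261963  0.02      ]
[0.6615138  0.18264978 0.02      ]
[0.47657821 0.32687298 0.03      ]
```

View pics/c1.png

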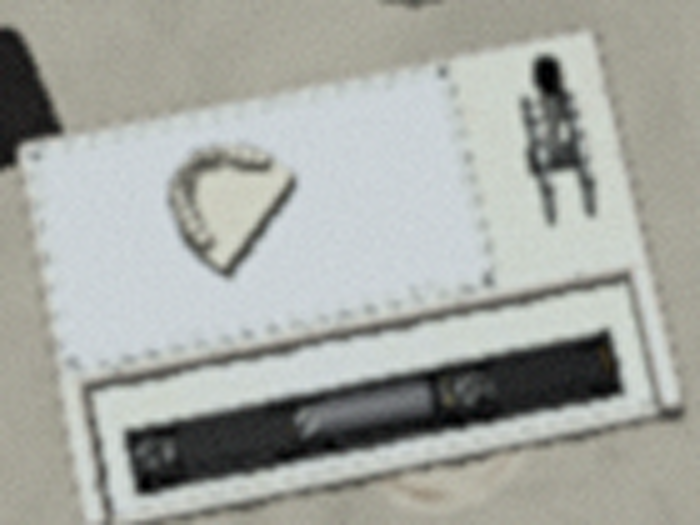

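View pics/c2.png

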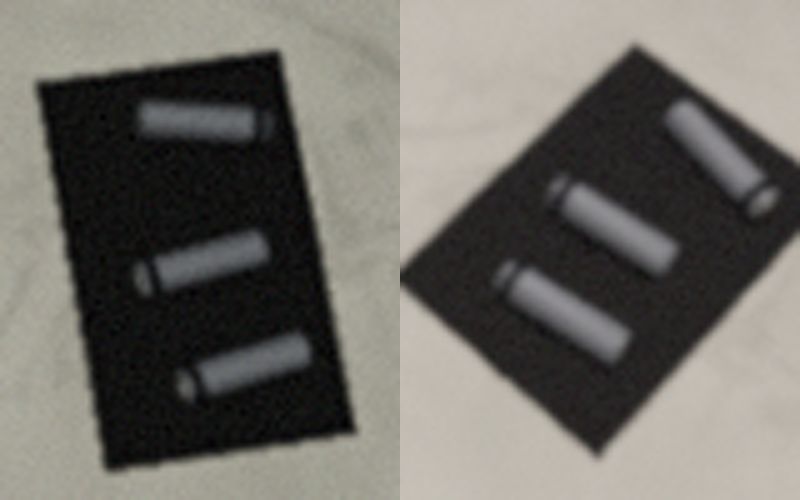

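View pics/c3.png

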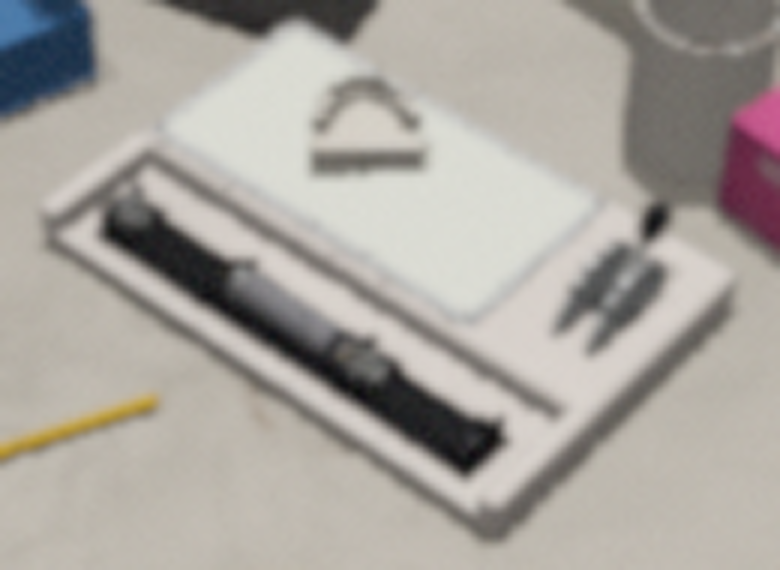

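One flat cell is present, in bay 2 at top pixel (265,232); bays 1 and 3 are empty, since the springs at (223,241) and (287,228) are bare. On the mat are three charged cells at top (406,210), (405,238) and (413,259); their button ends are right, left and left. The red item at (215,289) is the look-alike. The lever knob is at about top (301,165), leaning back.

```bash
cat > m.py <<'E'
from h import *
from scipy.optimize import least_squares
t=cv2.cvtColor(cv2.imread("pics/top0.png"),cv2.COLOR_BGR2RGB)
T=lambda u,v:(192+u/5,150+v/5); S=lambda u,v:(225+u/6,160+v/6)
obs=[("top",T(128,430),(-.055,.1205,.029)),("top",T(610,332),(-.055,-.1205,.029)),("top",T(622,392),(-.085,-.1205,.012)),("top",T(138,492),(-.085,.1205,.012)),
("top",T(20,148),(.1,.15,.028)),("top",T(590,32),(.1,-.15,.028)),
("scene",S(732,280),(.1,-.15,.028)),("scene",S(490,500),(-.1,-.15,.028)),("scene",S(45,212),(-.1,.15,.028))]
def W(p,q): return np.r_[p[0]+np.cos(p[2])*q[0]-np.sin(p[2])*q[1],p[1]+np.sin(p[2])*q[0]+np.cos(p[2])*q[1],q[2]]
f=lambda p:np.ravel([proj(n,W(p,q))-u for n,u,q in obs])
r=least_squares(f,[.58,.02,.1],loss="soft_l1")
print("box",r.x,np.degrees(r.x[2]));print(f(r.x).reshape(-1,2).round(1))
for n,u,q in [("top",T(547,75),0),("scene",S(655,222),0)]: print("knob z.066",onz(n,u,.066))
k=two(T(547,75),S(655,222));print("knob",k)
c,s=np.cos(r.x[2]),np.sin(r.x[2]);print("knob in box",np.array([[c,s],[-s,c]])@(k[:2]-r.x[:2]))
g=cv2.cvtColor(t,cv2.COLOR_RGB2GRAY)
for nm,(a,b) in {"A":((392.6,208.6),(419,210)),"B":((418.6,233.6),(392.4,241.4)),"C":((427,254.4),(401,262.6)),"flat":((251.5,235.5),(280,230))}.items():
    z=.0155 if nm!="flat" else .028
    P,Q=onz("top",a,z),onz("top",b,z);d=Q-P
    print(nm,"mid",((P+Q)/2).round(4),"len",np.linalg.norm(d).round(4),"ang to button",np.degrees(np.arctan2(d[1],d[0])).round(1))
hsv=cv2.cvtColor(t,cv2.COLOR_RGB2HSV);m=cv2.inRange(hsv,(100,100,30),(130,255,255));m[:,:90]=0;m[:,200:]=0
ct=max(cv2.findContours(m,0,2)[0],key=cv2.contourArea);q=cv2.boxPoints(cv2.minAreaRect(ct));P=np.array([onz("top",x,.04) for x in q]);print("pan",q,P.mean(0),P)
np.save("box.npy",r.x)
for nm,sp in {"A":((310+278/5,255+107/5),(310+372/5,255+208/5)),"B":((310+270/5,255+262/5),(310+152/5,255+186/5)),"C":((310+222/5,255+350/5),(310+97/5,255+272/5))}.items():
    P,Q=[onz("scene",x,.0145) for x in sp];print(nm,"scene",((P+Q)/2).round(4),np.linalg.norm(P-Q).round(4))
E
python3 m.py
```

```text
box [0.57740134 0.02619274 0.1142189 ] 6.544260962303581
[[-0.4  0.2]
 [-0.1 -0.2]
 [-0.3  0.9]
 [ 0.7  0.7]
 [-1.1 -0.7]
 [ 1.6 -1. ]
 [ 1.  -1. ]
 [ 0.2  2.1]
 [-2.6 -1.2]]
knob z.066 [ 0.65813407 -0.07979697  0.066     ]
knob z.066 [ 0.65900282 -0.08146115  0.066     ]
knob [ 0.65926167 -0.08038167  0.06470019]
knob in box [ 0.06918058 -0.11520967]
A mid [ 0.5354 -0.334   0.0155] len 0.0677 ang to button -98.3
B mid [ 0.4644 -0.3224  0.0155] len 0.0703 ang to button 100.7
C mid [ 0.4105 -0.336   0.0155] len 0.0696 ang to button 101.2
flat mid [0.5067 0.0213 0.028 ] len 0.0706 ang to button -84.2
pan [[106.629265 293.4603  ]
 [115.55361  210.16647 ]
 [176.00253  216.64316 ]
 [167.07819  299.93698 ]] [0.47916276 0.3265191  0.04      ] [[0.39189851 0.41468425 0.04      ]
 [0.59504557 0.38754237 0.04      ]
 [0.56442744 0.23613956 0.04      ]
 [0.3652795  0.26771022 0.04      ]]
A scene [ 0.5384 -0.3356  0.0145] 0.07
B scene [ 0.4657 -0.3214  0.0145] 0.0676
C scene [ 0.4113 -0.335   0.0145] 0.0684
```

```bash
cat > plan.py <<'E'
# python3 plan.py "x,y,z,yaw,tilt[,frame b]" ... : rows needed for each leg (shift in tool axes at leg start, then turn)
import sys; from h import *
b=np.load("box.npy")
def Rm(yaw,tilt): return R.from_euler('z',yaw,degrees=True)*R.from_euler('x',180,degrees=True)*R.from_euler('y',tilt,degrees=True)
o=bot.get_obs();p=o["ee_pos"];r=R.from_euler('xyz',o["tcp_rot"],degrees=True)
print("t",round(o["time"],2),"p",p.round(4),"rot",o["tcp_rot"].round(2),"F",o["wrist_force"].round(1),"open",round(o["opening"],4),"q",o["q"].round(0))
for w in sys.argv[1:]:
    f=w.split(",");v=list(map(float,f[:5]))
    P=np.array(v[:3])
    if len(f)>5: c,s=np.cos(b[2]),np.sin(b[2]);P=np.r_[b[:2]+[c*v[0]-s*v[1],s*v[0]+c*v[1]],v[2]];v[3]+=np.degrees(b[2])
    q=Rm(v[3],v[4]);d=r.inv().apply(P-p);t=(r.inv()*q).as_rotvec(degrees=True)/10
    print(P.round(4),"shift",d.round(4),"rows",int(np.ceil(np.linalg.norm(d)/.0625)),"twist",t.round(2),"rows",int(np.ceil(np.linalg.norm(t)/1.07)))
    p,r=P,q
E
python3 plan.py ".0685,-.115,.20,0,0,b" ".0685,-.115,.07,0,0,b"
```

```text
t 0.1 p [0.2119 0.5073 0.2446] rot [-179.93   -0.    157.33] F [0.3 0.3 0.1] open 0.0853 q [67.  5. 10. 95.  0. 90.]
[ 0.6586 -0.0803  0.2   ] shift [-0.6386 -0.3699  0.0451] rows 12 twist [-0.000e+00  1.000e-02  1.508e+01] rows 15
[ 0.6586 -0.0803  0.07  ] shift [ 0.   -0.    0.13] rows 3 twist [0. 0. 0.] rows 0
```

send_rows(
  linear=[
    [-0.0532, -0.0308, 0.0038],
    [-0.0532, -0.0308, 0.0038],
    [-0.0532, -0.0308, 0.0038],
    [-0.0532, -0.0308, 0.0038],
    [-0.0532, -0.0308, 0.0038],
    [-0.0532, -0.0308, 0.0038],
  ],
  twist=[
    [0, 0, 0],
    [0, 0, 0],
    [0, 0, 0],
    [0, 0, 0],
    [0, 0, 0],
    [0, 0, 0],
  ],
  gripper=[100, 100, 100, 100, 100, 100],
  grip_force=20,
)

```text
time: 0.85
ee_pos: [0.4361, 0.2121, 0.2222]
tcp_rot: [180.0, -0.0, 157.3]
wrist_force: [1.0, 0.6, 0.1]
opening: 0.0857
grasp_force: 0.0
```

send_rows(
  linear=[
    [-0.0532, -0.0308, 0.0038],
    [-0.0532, -0.0308, 0.0038],
    [-0.0532, -0.0308, 0.0038],
    [-0.0532, -0.0308, 0.0038],
    [-0.0532, -0.0308, 0.0038],
    [-0.0532, -0.0308, 0.0038],
  ],
  twist=[
    [0, 0, 0],
    [0, 0, 0],
    [0, 0, 0],
    [0, 0, 0],
    [0, 0, 0],
    [0, 0, 0],
  ],
  gripper=[50, 50, 50, 50, 50, 50],
)

```text
time: 1.6
ee_pos: [0.6595, -0.0815, 0.1991]
tcp_rot: [180.0, -0.0, 157.3]
wrist_force: [0.8, 1.5, 0.6]
opening: 0.0423
grasp_force: 0.0
```

send_rows(
  linear=[
    [0, 0, 0],
    [0, 0, 0],
    [0, 0, 0],
    [0, 0, 0],
    [0, 0, 0],
    [0, 0, 0],
    [0, 0, 0],
    [0, 0, 0],
  ],
  twist=[
    [0, 0, 1],
    [0, 0, 1],
    [0, 0, 1],
    [0, 0, 1],
    [0, 0, 1],
    [0, 0, 1],
    [0, 0, 1],
    [0, 0, 1],
  ],
  gripper=[50, 50, 50, 50, 50, 50, 50, 50],
)

```text
time: 2.6
ee_pos: [0.6585, -0.0796, 0.1991]
tcp_rot: [-179.9, 0.0, 77.0]
wrist_force: [-0.8, -0.3, -0.2]
opening: 0.0427
grasp_force: 0.0
```

send_rows(
  linear=[
    [0, 0, 0],
    [0, 0, 0],
    [0, 0, 0],
    [0, 0, 0],
    [0, 0, 0],
    [0, 0, 0],
    [0, 0, 0],
    [0, 0, 0],
  ],
  twist=[
    [0, 0, 1.01],
    [0, 0, 1.01],
    [0, 0, 1.01],
    [0, 0, 1.01],
    [0, 0, 1.01],
    [0, 0, 1.01],
    [0, 0, 1.01],
    [0, 0, 0],
  ],
  gripper=[50, 50, 50, 50, 50, 50, 50, 50],
)

```text
time: 3.6
ee_pos: [0.6585, -0.0797, 0.1992]
tcp_rot: [-180.0, 0.0, 6.7]
wrist_force: [-0.5, -0.1, 0.1]
opening: 0.0426
grasp_force: 0.0
```

```bash
python3 plan.py ".0685,-.115,.20,0,0,b" ".0685,-.115,.07,0,0,b"
```

```text
t 3.6 p [ 0.6585 -0.0797  0.1992] rot [-1.7999e+02  5.0000e-02  6.6900e+00] F [-0.5 -0.1  0.1] open 0.0426 q [ -7.  21.  23.  93.  -0. 166.]
[ 0.6586 -0.0803  0.2   ] shift [ 0.      0.0006 -0.0008] rows 1 twist [-0.    0.    0.01] rows 1
[ 0.6586 -0.0803  0.07  ] shift [ 0.   -0.    0.13] rows 3 twist [0. 0. 0.] rows 0
```

send_rows(
  linear=[
    [0, 0.0003, 0.043],
    [0, 0.0003, 0.043],
    [0, 0, 0.03],
    [0, 0, 0.013],
    [0, 0, 0],
  ],
  twist=[
    [0, 0, 0],
    [0, 0, 0],
    [0, 0, 0],
    [0, 0, 0],
    [0, 0, 0],
  ],
  gripper=[50, 50, 50, 50, 50],
)

```text
time: 4.22
ee_pos: [0.6584, -0.0802, 0.0703]
tcp_rot: [-180.0, 0.1, 6.7]
wrist_force: [-0.1, -0.4, 0.4]
opening: 0.0428
grasp_force: 0.0
```

send_rows(
  linear=[
    [0, 0, 0],
    [0, 0, 0],
    [0, 0, 0],
    [0, 0, 0],
    [0, 0, 0],
    [0, 0, 0],
  ],
  twist=[
    [0, 0, 0],
    [0, 0, 0],
    [0, 0, 0],
    [0, 0, 0],
    [0, 0, 0],
    [0, 0, 0],
  ],
  gripper=[15, 10, 10, 10, 10, 10],
)

```text
time: 4.97
ee_pos: [0.6595, -0.0787, 0.0725]
tcp_rot: [-179.9, -0.2, 6.7]
wrist_force: [0.3, 7.6, 3.5]
opening: 0.0136
grasp_force: 20.1
```

send_rows(
  linear=[
    [-0.0074, 0, -0.0052],
    [-0.0082, 0, -0.0039],
    [-0.0088, 0, -0.0024],
    [-0.009, 0, -0.0008],
    [-0.009, 0, 0.0008],
    [-0.0088, 0, 0.0024],
    [-0.0082, 0, 0.0039],
    [-0.0074, 0, 0.0052],
  ],
  twist=[
    [0, 0, 0],
    [0, 0, 0],
    [0, 0, 0],
    [0, 0, 0],
    [0, 0, 0],
    [0, 0, 0],
    [0, 0, 0],
    [0, 0, 0],
  ],
  gripper=[10, 10, 10, 10, 10, 10, 10, 10],
)

```text
time: 5.98
ee_pos: [0.5937, -0.0863, 0.0719]
tcp_rot: [-179.8, -0.2, 6.7]
wrist_force: [14.4, 10.2, 7.7]
opening: 0.0137
grasp_force: 21.1
```

send_rows(
  linear=[
    [-0.002, 0, 0.001],
    [0, 0, 0],
    [0, 0, 0],
  ],
  twist=[
    [0, 0, 0],
    [0, 0, 0],
    [0, 0, 0],
  ],
  gripper=[10, 10, 10],
)

```text
time: 6.35
ee_pos: [0.5935, -0.0864, 0.072]
tcp_rot: [-179.9, -0.5, 6.8]
wrist_force: [11.1, 10.4, -1.2]
opening: 0.0131
grasp_force: 20.1
```

send_rows(
  linear=[
    [0, 0, 0],
    [0, 0, 0],
    [0, 0, 0],
    [0, 0, -0.02],
    [0, 0, -0.04],
    [0, 0, -0.05],
  ],
  twist=[
    [0, 0, 0],
    [0, 0, 0],
    [0, 0, 0],
    [0, 0, 0],
    [0, 0, 0],
    [0, 0, 0],
  ],
  gripper=[50, 50, 50, 50, 50, 50],
)

```text
time: 7.1
ee_pos: [0.5896, -0.0883, 0.1801]
tcp_rot: [-180.0, 0.1, 6.6]
wrist_force: [0.6, -0.1, 0.5]
opening: 0.0429
grasp_force: 0.0
```

```bash
python3 - <<'E'
import numpy as np
b=np.load("box.npy");b[1]+=.0015;b[0]+=.0003;np.save("box.npy",b)
E
python3 plan.py "-.07,-.0045,.15,90,0,b" "-.07,-.0045,.031,90,0,b"
python3 - <<'E'
from h import *
t=camera("top");s=camera("scene")
save("c4.png",np.hstack([crop(t,192,150,140,105,3),crop(s,225,160,130,95,3)[:285]] if 0 else [crop(t,270,150,60,90,6),crop(s,290,170,70,90,6)]))
E
```

```text
t 7.1 p [ 0.5896 -0.0883  0.1801] rot [-1.7998e+02  1.1000e-01  6.6100e+00] F [ 0.6 -0.1  0.5] open 0.0429 q [ -9.  11.   9.  89.  -0. 165.]
[0.5087 0.0152 0.15  ] shift [-0.0684 -0.1122  0.0302] rows 3 twist [-0.01  0.01 -8.99] rows 9
[0.5087 0.0152 0.031 ] shift [-0.    -0.     0.119] rows 2 twist [0. 0. 0.] rows 0
```

View pics/c4.png

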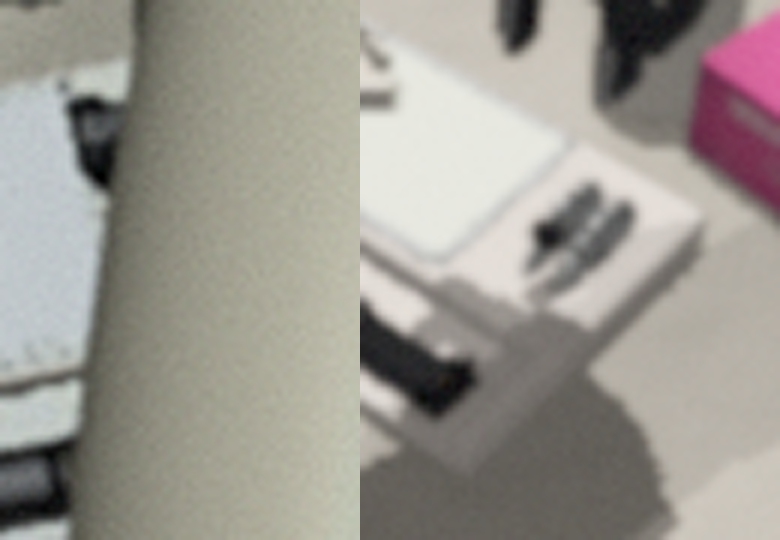

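send_rows(
  linear=[
    [-0.0228, -0.0374, 0.01],
    [-0.0228, -0.0374, 0.01],
    [-0.0228, -0.0374, 0.01],
    [0, 0, 0],
    [0, 0, 0],
    [0, 0, 0],
    [0, 0, 0],
    [0, 0, 0],
  ],
  twist=[
    [0, 0, 0],
    [0, 0, 0],
    [0, 0, 0],
    [0, 0, -1],
    [0, 0, -1],
    [0, 0, -1],
    [0, 0, -1],
    [0, 0, -1],
  ],
  gripper=[40, 40, 40, 40, 40, 40, 40, 40],
)

```text
time: 8.2
ee_pos: [0.5093, 0.0152, 0.1495]
tcp_rot: [-180.0, 0.0, 56.9]
wrist_force: [0.2, 1.1, -0.1]
opening: 0.0341
grasp_force: 0.0
```

send_rows(
  linear=[
    [0, 0, 0],
    [0, 0, 0],
    [0, 0, 0],
    [0, 0, 0],
    [0, 0, 0.04],
    [0, 0, 0.03],
    [0, 0, 0.02],
    [0, 0, 0],
  ],
  twist=[
    [0, 0, -1],
    [0, 0, -1],
    [0, 0, -1],
    [0, 0, -1],
    [0, 0, 0],
    [0, 0, 0],
    [0, 0, 0],
    [0, 0, 0],
  ],
  gripper=[40, 40, 40, 40, 40, 40, 40, 40],
)

```text
time: 9.2
ee_pos: [0.5082, 0.0152, 0.0581]
tcp_rot: [-179.8, -0.0, 96.6]
wrist_force: [0.5, 0.2, 1.3]
opening: 0.0343
grasp_force: 0.0
```

```bash
python3 plan.py "-.07,-.0045,.031,90,0,b"
```

```text
t 9.2 p [0.5082 0.0152 0.0581] rot [-1.7983e+02 -1.0000e-02  9.6610e+01] F [0.5 0.2 1.3] open 0.0343 q [  2.   0. -16.  74.  -0.  85.]
[0.5087 0.0152 0.031 ] shift [0.     0.0005 0.0271] rows 1 twist [-0.02 -0.    0.01] rows 1
```

send_rows(
  linear=[
    [0, 0.0005, 0.013],
    [0, 0, 0.01],
    [0, 0, 0.004],
    [0, 0, 0],
    [0, 0, 0],
    [0, 0, 0],
    [0, 0, 0],
    [0, 0, 0],
  ],
  twist=[
    [0, 0, 0],
    [0, 0, 0],
    [0, 0, 0],
    [0, 0, 0],
    [0, 0, 0],
    [0, 0, 0],
    [0, 0, 0],
    [0, 0, 0],
  ],
  gripper=[40, 40, 40, 40, 15, 15, 15, 15],
  grip_force=30,
)

```text
time: 10.2
ee_pos: [0.5116, 0.0156, 0.0337]
tcp_rot: [179.8, 0.0, 96.6]
wrist_force: [6.1, 1.3, -1.2]
opening: 0.0171
grasp_force: 32.4
```

send_rows(
  linear=[
    [0, 0.0015, 0],
    [0, 0, 0],
    [0, 0, 0],
  ],
  twist=[
    [0, 0, 0],
    [0, 0, 0],
    [0, 0, 0],
  ],
  gripper=[15, 15, 15],
)

```text
time: 10.58
ee_pos: [0.5117, 0.0156, 0.0334]
tcp_rot: [180.0, 0.0, 96.6]
wrist_force: [-1.3, 0.2, 5.7]
opening: 0.0172
grasp_force: 33.1
```

send_rows(
  linear=[
    [0, 0.0015, 0],
    [0, 0, 0],
    [0, 0, 0],
  ],
  twist=[
    [0, 0, 0],
    [0, 0, 0],
    [0, 0, 0],
  ],
  gripper=[15, 15, 15],
)

```text
time: 10.95
ee_pos: [0.5119, 0.0156, 0.0334]
tcp_rot: [-179.9, 0.0, 96.6]
wrist_force: [-7.7, -1.6, 10.9]
opening: 0.0174
grasp_force: 33.7
```

send_rows(
  linear=[
    [0, -0.0015, -0.004],
    [0, 0, -0.01],
    [0, 0, -0.03],
    [0, 0, -0.04],
    [0, 0, -0.04],
    [0, 0, 0],
  ],
  twist=[
    [0, 0, 0],
    [0, 0, 0],
    [0, 0, 0],
    [0, 0, 0],
    [0, 0, 0],
    [0, 0, 0],
  ],
  gripper=[15, 15, 15, 15, 15, 15],
)

```text
time: 11.7
ee_pos: [0.513, 0.0157, 0.1608]
tcp_rot: [179.7, 0.0, 96.6]
wrist_force: [0.4, -0.3, -0.5]
opening: 0.0172
grasp_force: 32.5
```

```bash
cat > pan.py <<'E'
from h import *
def pan(t):
    hsv=cv2.cvtColor(t,cv2.COLOR_RGB2HSV);m=cv2.inRange(hsv,(100,100,30),(130,255,255));m[:,:85]=0
    ct=max(cv2.findContours(m,0,2)[0],key=cv2.contourArea);q=cv2.boxPoints(cv2.minAreaRect(ct));return np.mean([onz("top",x,.04) for x in q],0),q.round(0).tolist()
if __name__=="__main__":
    t=camera("top");print(*pan(t))
E
python3 pan.py; python3 - <<'E'
import numpy as np
b=np.load("box.npy");print(b);b[0]+=.0032;np.save("box.npy",b)
E
python3 plan.py ".479,.327,.15,96.6,0" ".479,.327,.035,96.6,0"
```

```text
[0.47968263 0.32649737 0.04      ] [[107.0, 293.0], [115.0, 210.0], [176.0, 216.0], [167.0, 299.0]]
[0.57770134 0.02769274 0.1142189 ]
t 11.75 p [0.5122 0.0157 0.1586] rot [1.7982e+02 1.0000e-02 9.6630e+01] F [-0.4 -0.9 -2. ] open 0.0173 q [ 2. -1. -6. 85.  0. 85.]
[0.479 0.327 0.15 ] shift [0.3131 0.0029 0.0086] rows 6 twist [0.02 0.   0.  ] rows 1
[0.479 0.327 0.035] shift [ 0.    -0.     0.115] rows 2 twist [0. 0. 0.] rows 0
```

send_rows(
  linear=[
    [0.052, 0.0005, 0.0015],
    [0.052, 0.0005, 0.0015],
    [0.052, 0.0005, 0.0015],
    [0.052, 0.0005, 0.0015],
    [0.052, 0.0005, 0.0015],
    [0.052, 0.0005, 0.0015],
    [0, 0, 0.05],
    [0, 0, 0.04],
  ],
  twist=[
    [0, 0, 0],
    [0, 0, 0],
    [0, 0, 0],
    [0, 0, 0],
    [0, 0, 0],
    [0, 0, 0],
    [0, 0, 0],
    [0, 0, 0],
  ],
  gripper=[15, 15, 15, 15, 15, 15, 15, 15],
)

```text
time: 12.75
ee_pos: [0.4773, 0.3262, 0.0549]
tcp_rot: [-179.9, 0.1, 96.7]
wrist_force: [-0.3, 0.6, -0.8]
opening: 0.0172
grasp_force: 32.5
```

send_rows(
  linear=[
    [0, 0, 0.025],
    [0, 0, 0.01],
    [0, 0, 0],
    [0, 0, 0],
    [0, 0, 0],
    [0, 0, -0.03],
    [0, 0, -0.05],
    [0, 0, -0.05],
  ],
  twist=[
    [0, 0, 0],
    [0, 0, 0],
    [0, 0, 0],
    [0, 0, 0],
    [0, 0, 0],
    [0, 0, 0],
    [0, 0, 0],
    [0, 0, 0],
  ],
  gripper=[15, 15, 15, 35, 35, 35, 35, 35],
)

```text
time: 13.75
ee_pos: [0.4784, 0.3258, 0.1548]
tcp_rot: [180.0, -0.0, 96.6]
wrist_force: [0.6, 0.3, -0.5]
opening: 0.03
grasp_force: 0.0
```

```bash
python3 plan.py ".5364,-.3345,.15,81.7,0" ".5364,-.3345,.018,81.7,0"
```

```text
t 13.75 p [0.4784 0.3258 0.1548] rot [ 1.7996e+02 -2.0000e-02  9.6620e+01] F [ 0.6  0.3 -0.5] open 0.03 q [ 34.   8.   3.  85.  -0. 118.]
[ 0.5364 -0.3345  0.15  ] shift [-0.6626 -0.0185  0.0046] rows 11 twist [ 0.   -0.    1.49] rows 2
[ 0.5364 -0.3345  0.018 ] shift [ 0.    -0.     0.132] rows 3 twist [0. 0. 0.] rows 0
```

send_rows(
  linear=[
    [-0.0602, -0.0017, 0],
    [-0.0602, -0.0017, 0],
    [-0.0602, -0.0017, 0],
    [-0.0602, -0.0017, 0],
    [-0.0602, -0.0017, 0],
    [-0.0602, -0.0017, 0],
  ],
  twist=[
    [0, 0, 0],
    [0, 0, 0],
    [0, 0, 0],
    [0, 0, 0],
    [0, 0, 0],
    [0, 0, 0],
  ],
  gripper=[40, 40, 40, 40, 40, 40],
)

```text
time: 14.5
ee_pos: [0.5101, -0.0361, 0.1537]
tcp_rot: [179.9, 0.0, 96.6]
wrist_force: [2.0, 0.3, -0.8]
opening: 0.0342
grasp_force: 0.0
```

send_rows(
  linear=[
    [-0.0602, -0.0017, 0],
    [-0.0602, -0.0017, 0],
    [-0.0602, -0.0017, 0],
    [-0.0602, -0.0017, 0.005],
    [-0.0602, -0.0017, 0],
    [0, 0, 0],
    [0, 0, 0],
    [0, 0, 0],
  ],
  twist=[
    [0, 0, 0],
    [0, 0, 0],
    [0, 0, 0],
    [0, 0, 0],
    [0, 0, 0.5],
    [0, 0, 1],
    [0, 0, 0],
    [0, 0, 0],
  ],
  gripper=[40, 40, 40, 40, 40, 40, 40, 40],
)

```text
time: 15.5
ee_pos: [0.5364, -0.3336, 0.1483]
tcp_rot: [180.0, 0.0, 81.9]
wrist_force: [-0.1, -0.3, 0.6]
opening: 0.0343
grasp_force: 0.0
```

```bash
python3 pan.py; python3 - <<'E'
from h import *
t=camera("top");s=camera("scene");save("c5.png",np.hstack([crop(t,95,150,240,160,2),crop(s,160,130,140,160,2)]))
E
python3 plan.py ".5364,-.3345,.018,81.7,0"
```

```text
[0.47960382 0.32636936 0.04      ] [[107.0, 293.0], [115.0, 211.0], [176.0, 216.0], [168.0, 299.0]]
t 15.65 p [ 0.5364 -0.3334  0.1482] rot [1.7996e+02 2.0000e-02 8.1790e+01] F [-0.7 -0.2  0.1] open 0.0342 q [-32.  15.  11.  86.   0.  66.]
[ 0.5364 -0.3345  0.018 ] shift [-0.001   0.      0.1302] rows 3 twist [0.   0.   0.01] rows 1
```

View pics/c5.png

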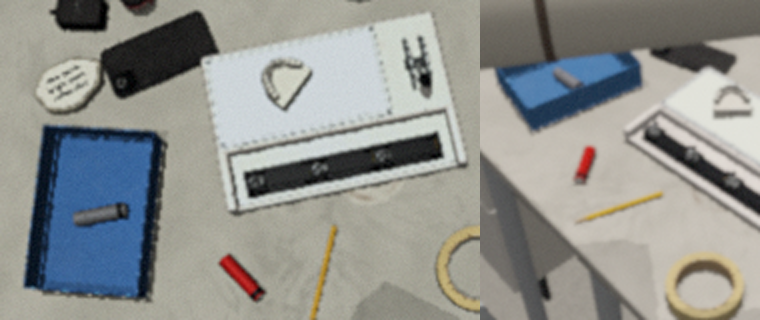

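The flat cell is in the pan (crop 100,215), all three bays are empty, and the knob leans forward (crop 422,80). Picking cell A.

send_rows(
  linear=[
    [-0.001, 0, 0.05],
    [0, 0, 0.045],
    [0, 0, 0.025],
    [0, 0, 0.01],
    [0, 0, 0],
    [0, 0, 0],
    [0, 0, 0],
    [0, 0, 0],
  ],
  twist=[
    [0, 0, 0],
    [0, 0, 0],
    [0, 0, 0],
    [0, 0, 0],
    [0, 0, 0],
    [0, 0, 0],
    [0, 0, 0],
    [0, 0, 0],
  ],
  gripper=[40, 40, 40, 40, 40, 15, 15, 15],
  grip_force=40,
)

```text
time: 16.65
ee_pos: [0.5367, -0.3353, 0.019]
tcp_rot: [179.9, 0.0, 81.6]
wrist_force: [-0.5, 1.3, 5.7]
opening: 0.0168
grasp_force: 39.4
```

send_rows(
  linear=[
    [0, 0, 0],
    [0, 0, -0.01],
    [0, 0, -0.03],
    [0, 0, -0.05],
    [0, 0, -0.06],
    [0, 0, 0],
  ],
  twist=[
    [0, 0, 0],
    [0, 0, 0],
    [0, 0, 0],
    [0, 0, 0],
    [0, 0, 0],
    [0, 0, 0],
  ],
  gripper=[15, 15, 15, 15, 15, 15],
)

```text
time: 17.4
ee_pos: [0.5378, -0.3362, 0.1741]
tcp_rot: [179.5, 0.2, 81.6]
wrist_force: [0.2, -0.4, -0.6]
opening: 0.0174
grasp_force: 39.2
```

```bash
python3 plan.py "-.07,-.0906,.12,90,-15,b" "-.07,-.0906,.0416,90,-15,b" "-.07,-.0776,.0413,90,-15,b" "-.07,-.0805,.0318,90,0,b"
python3 - <<'E'
from h import *
t=camera("top");s=camera("scene");p=bot.get_obs()["ee_pos"];
a=proj("top",p).astype(int);b=proj("scene",p).astype(int);print(a,b)
save("c6.png",np.hstack([crop(t,a[0]-30,a[1]-35,60,70,6),crop(s,b[0]-35,b[1]-35,70,70,6)]))
E
```

```text
t 17.4 p [ 0.5378 -0.3362  0.1741] rot [179.52   0.21  81.62] F [ 0.2 -0.4 -0.6] open 0.0174 q [-32.  15.  14.  88.  -0.  66.]
[ 0.5217 -0.0703  0.12  ] shift [ 0.2609 -0.0551  0.0527] rows 5 twist [-0.15 -1.46 -1.49] rows 2
[ 0.5217 -0.0703  0.0416] shift [ 0.0203 -0.      0.0757] rows 2 twist [0. 0. 0.] rows 0
[ 0.5202 -0.0574  0.0413] shift [ 0.0126  0.     -0.0031] rows 1 twist [0. 0. 0.] rows 0
[ 0.5205 -0.0603  0.0318] shift [-0.0003  0.      0.0099] rows 1 twist [0.  1.5 0. ] rows 2
[425 193] [386 249]
```

View pics/c6.png

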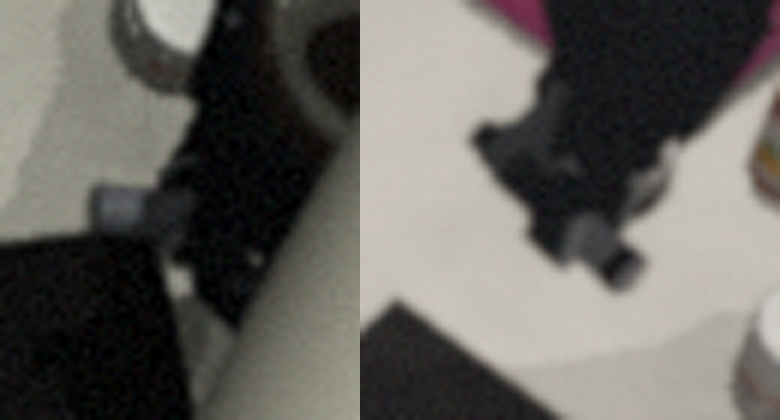

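send_rows(
  linear=[
    [0.0522, -0.011, 0.005],
    [0.0522, -0.011, 0.005],
    [0.0522, -0.011, 0.008],
    [0.0522, -0.011, 0.012],
    [0.0522, -0.011, 0.012],
    [0, 0, 0],
    [0, 0, 0],
    [0, 0, 0],
  ],
  twist=[
    [0, 0, 0],
    [0, 0, 0],
    [0, 0, 0],
    [0, 0, 0],
    [0, 0, -0.75],
    [0, 0, -0.75],
    [0, -0.75, 0],
    [0, -0.75, 0],
  ],
  gripper=[15, 15, 15, 15, 15, 15, 15, 15],
)

```text
time: 18.5
ee_pos: [0.5189, -0.0691, 0.1243]
tcp_rot: [-179.9, 15.2, 96.6]
wrist_force: [0.1, -0.4, -1.2]
opening: 0.0173
grasp_force: 39.3
```

```bash
python3 plan.py "-.07,-.0906,.055,90,-15,b" "-.07,-.0906,.0416,90,-15,b" "-.07,-.0776,.0413,90,-15,b" "-.07,-.0805,.0318,90,0,b"
python3 -c "
from h import *
p=np.array([.5378,-.3362,.1741])
for n,u in (('top',(410.5,192.5)),('scene',(396.8,259.8))):
  w=onz(n,u,.167);print(w-p)
"
```

```text
t 18.5 p [ 0.5189 -0.0691  0.1243] rot [-179.9    15.23   96.62] F [ 0.1 -0.4 -1.2] open 0.0173 q [  0.  -1. -11.  79. -15.  83.]
[ 0.5217 -0.0703  0.055 ] shift [0.0168 0.0027 0.0672] rows 2 twist [-0.01  0.02  0.01] rows 1
[ 0.5217 -0.0703  0.0416] shift [ 0.0035 -0.      0.0129] rows 1 twist [0. 0. 0.] rows 0
[ 0.5202 -0.0574  0.0413] shift [ 0.0126  0.     -0.0031] rows 1 twist [0. 0. 0.] rows 0
[ 0.5205 -0.0603  0.0318] shift [-0.0003  0.      0.0099] rows 1 twist [0.  1.5 0. ] rows 2
[ 0.00311741  0.03358776 -0.0071    ]
[-0.00624846 -0.03053573 -0.0071    ]
```

send_rows(
  linear=[
    [0.0085, 0.0014, 0.034],
    [0.0085, 0.0014, 0.033],
    [0.0018, 0, 0.0065],
    [0.0017, 0, 0.0064],
    [0, 0, 0],
    [0, 0, 0],
  ],
  twist=[
    [0, 0, 0],
    [0, 0, 0],
    [0, 0, 0],
    [0, 0, 0],
    [0, 0, 0],
    [0, 0, 0],
  ],
  gripper=[15, 15, 15, 15, 15, 15],
)

```text
time: 19.25
ee_pos: [0.523, -0.0695, 0.0441]
tcp_rot: [179.9, 15.0, 96.6]
wrist_force: [-0.7, 0.0, 0.3]
opening: 0.0172
grasp_force: 39.2
```

```bash
python3 plan.py "-.07,-.0906,.0416,90,-15,b" "-.07,-.0776,.0413,90,-15,b"
```

```text
t 19.25 p [ 0.523  -0.0695  0.0441] rot [179.93  15.01  96.59] F [-0.7  0.   0.3] open 0.0172 q [  0.   1. -18.  70. -15.  83.]
[ 0.5217 -0.0703  0.0416] shift [ 0.0001 -0.0014  0.0026] rows 1 twist [0.01 0.   0.  ] rows 1
[ 0.5202 -0.0574  0.0413] shift [ 0.0126  0.     -0.0031] rows 1 twist [0. 0. 0.] rows 0
```

send_rows(
  linear=[
    [0, -0.001, 0.002],
    [0, 0, 0],
    [0.004, 0, -0.001],
    [0.004, 0, -0.001],
    [0.0035, 0, -0.001],
    [0, 0, 0],
  ],
  twist=[
    [0, 0, 0],
    [0, 0, 0],
    [0, 0, 0],
    [0, 0, 0],
    [0, 0, 0],
    [0, 0, 0],
  ],
  gripper=[15, 15, 15, 15, 15, 15],
)

```text
time: 20.0
ee_pos: [0.5204, -0.0583, 0.0414]
tcp_rot: [180.0, 15.1, 96.6]
wrist_force: [0.1, -6.4, 2.5]
opening: 0.017
grasp_force: 39.4
```

send_rows(
  linear=[
    [0.002, 0, -0.0005],
    [0, 0, 0],
    [0, 0, 0],
  ],
  twist=[
    [0, 0, 0],
    [0, 0, 0],
    [0, 0, 0],
  ],
  gripper=[15, 15, 15],
)

```text
time: 20.38
ee_pos: [0.5202, -0.0568, 0.0415]
tcp_rot: [180.0, 15.1, 96.6]
wrist_force: [0.6, -7.4, 2.5]
opening: 0.017
grasp_force: 39.3
```

```bash
python3 plan.py "-.07,-.0776,.0413,90,-15,b"
```

```text
t 20.38 p [ 0.5202 -0.0568  0.0415] rot [179.98  15.11  96.59] F [ 0.6 -7.4  2.5] open 0.017 q [  1.   1. -18.  70. -15.  85.]
[ 0.5202 -0.0574  0.0413] shift [-0.0005 -0.      0.0003] rows 1 twist [0.   0.01 0.  ] rows 1
```

send_rows(
  linear=[
    [-0.0005, 0, 0.0022],
    [-0.0005, 0, 0.0022],
    [-0.0005, 0, 0.0022],
    [-0.0005, 0, 0.0022],
    [0, 0, 0],
    [0, 0, 0],
  ],
  twist=[
    [0, 0.375, 0],
    [0, 0.375, 0],
    [0, 0.375, 0],
    [0, 0.375, 0],
    [0, 0, 0],
    [0, 0, 0],
  ],
  gripper=[15, 15, 15, 15, 15, 15],
)

```text
time: 21.12
ee_pos: [0.5206, -0.0602, 0.0327]
tcp_rot: [180.0, 0.1, 96.6]
wrist_force: [1.8, -6.4, -0.6]
opening: 0.0172
grasp_force: 39.3
```

```bash
python3 plan.py "-.07,-.0805,.0318,90,0,b"
```

```text
t 21.12 p [ 0.5206 -0.0602  0.0327] rot [1.800e+02 6.000e-02 9.657e+01] F [ 1.8 -6.4 -0.6] open 0.0172 q [ -7.   3. -16.  71.  -0.  77.]
[ 0.5205 -0.0603  0.0318] shift [-0.0001 -0.0001  0.0009] rows 1 twist [0.   0.01 0.  ] rows 1
```

send_rows(
  linear=[
    [0, 0, 0.0015],
    [0, 0, 0],
    [-0.0025, 0, 0],
    [0, 0, 0],
  ],
  twist=[
    [0, 0, 0],
    [0, 0, 0],
    [0, 0, 0],
    [0, 0, 0],
  ],
  gripper=[15, 15, 15, 15],
)

```text
time: 21.62
ee_pos: [0.5211, -0.0622, 0.032]
tcp_rot: [179.9, 0.0, 96.6]
wrist_force: [-0.7, -5.0, 5.7]
opening: 0.0172
grasp_force: 40.0
```

send_rows(
  linear=[
    [0, 0, 0.001],
    [0, 0, 0],
    [0, 0, 0],
  ],
  twist=[
    [0, 0, 0],
    [0, 0, 0],
    [0, 0, 0],
  ],
  gripper=[15, 15, 15],
)

```text
time: 22.0
ee_pos: [0.5211, -0.0622, 0.032]
tcp_rot: [179.9, 0.1, 96.6]
wrist_force: [-3.5, -3.5, 12.8]
opening: 0.0176
grasp_force: 40.8
```

send_rows(
  linear=[
    [0, 0, -0.001],
    [0, 0, 0],
    [0, 0, 0],
    [0, 0, 0],
    [0, 0, -0.02],
    [0, 0, -0.04],
    [0, 0, -0.05],
    [0, 0, 0],
  ],
  twist=[
    [0, 0, 0],
    [0, 0, 0],
    [0, 0, 0],
    [0, 0, 0],
    [0, 0, 0],
    [0, 0, 0],
    [0, 0, 0],
    [0, 0, 0],
  ],
  gripper=[15, 34, 34, 34, 34, 34, 34, 34],
)

```text
time: 23.0
ee_pos: [0.5225, -0.0621, 0.1453]
tcp_rot: [179.6, 0.1, 96.6]
wrist_force: [0.2, -0.5, 0.8]
opening: 0.0289
grasp_force: 0.0
```

```bash
python3 plan.py ".4651,-.322,.15,100.7,0" ".4651,-.322,.018,100.7,0"
```

```text
t 23.0 p [ 0.5225 -0.0621  0.1453] rot [1.7965e+02 7.0000e-02 9.6630e+01] F [ 0.2 -0.5  0.8] open 0.0289 q [-7.  1. -6. 84.  0. 77.]
[ 0.4651 -0.322   0.15  ] shift [-0.2515 -0.087  -0.0049] rows 5 twist [ 0.03  0.01 -0.41] rows 1
[ 0.4651 -0.322   0.018 ] shift [ 0.    -0.     0.132] rows 3 twist [0. 0. 0.] rows 0
```

send_rows(
  linear=[
    [-0.0503, -0.0174, -0.001],
    [-0.0503, -0.0174, -0.001],
    [-0.0503, -0.0174, -0.001],
    [-0.0503, -0.0174, -0.001],
    [-0.0503, -0.0174, -0.001],
    [0, 0, 0],
    [0, 0, 0],
  ],
  twist=[
    [0, 0, 0],
    [0, 0, 0],
    [0, 0, 0],
    [0, 0, 0],
    [0, 0, 0],
    [0, 0, -0.41],
    [0, 0, 0],
  ],
  gripper=[40, 40, 40, 40, 40, 40, 40],
)

```text
time: 23.88
ee_pos: [0.4628, -0.3221, 0.1451]
tcp_rot: [-179.9, -0.1, 100.6]
wrist_force: [0.4, 0.1, 0.3]
opening: 0.0341
grasp_force: 0.0
```

```bash
python3 - <<'E'
from h import *
t=camera("top");save("c7.png",crop(t,195,195,140,65,5))
E
python3 plan.py ".4651,-.322,.018,100.7,0"; python3 pan.py
```

```text
t 23.93 p [ 0.463  -0.3216  0.1453] rot [-1.7995e+02 -7.0000e-02  1.0063e+02] F [-1.   0.2 -0.4] open 0.0342 q [-35.   6.   0.  84.   0.  45.]
[ 0.4651 -0.322   0.018 ] shift [-0.0009  0.0021  0.1273] rows 3 twist [-0.01 -0.01 -0.01] rows 1
[0.47928905 0.30079121 0.04      ] [[118.0, 293.0], [125.0, 210.0], [186.0, 215.0], [178.0, 298.0]]
```

View pics/c7.png

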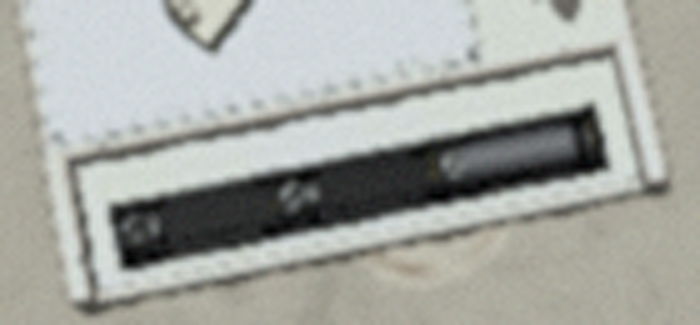

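Bay 3 is filled: the base is on the spring at crop (455,165) and the button is at the right contact (590,140). The pan has moved 26 mm toward -y, which does no harm. Next is cell B.

send_rows(
  linear=[
    [-0.0009, 0.002, 0.05],
    [0, 0, 0.045],
    [0, 0, 0.022],
    [0, 0, 0.01],
    [0, 0, 0],
    [0, 0, 0],
    [0, 0, 0],
    [0, 0, 0],
  ],
  twist=[
    [0, 0, 0],
    [0, 0, 0],
    [0, 0, 0],
    [0, 0, 0],
    [0, 0, 0],
    [0, 0, 0],
    [0, 0, 0],
    [0, 0, 0],
  ],
  gripper=[40, 40, 40, 40, 40, 15, 15, 15],
)

```text
time: 24.98
ee_pos: [0.4662, -0.3227, 0.0207]
tcp_rot: [179.9, 0.1, 100.7]
wrist_force: [-0.1, 0.9, 6.9]
opening: 0.0173
grasp_force: 40.4
```

send_rows(
  linear=[
    [0, 0, 0],
    [0, 0, -0.01],
    [0, 0, -0.03],
    [0, 0, -0.05],
    [0, 0, -0.05],
    [0, 0, 0],
  ],
  twist=[
    [0, 0, 0],
    [0, 0, 0],
    [0, 0, 0],
    [0, 0, 0],
    [0, 0, 0],
    [0, 0, 0],
  ],
  gripper=[15, 15, 15, 15, 15, 15],
)

```text
time: 25.72
ee_pos: [0.4668, -0.3235, 0.1644]
tcp_rot: [179.7, 0.3, 100.7]
wrist_force: [0.3, 0.1, -0.5]
opening: 0.017
grasp_force: 39.7
```

```bash
python3 plan.py "-.07,-.0116,.15,90,0,b" "-.07,-.0116,.12,-90,0,b" "-.07,-.0116,.12,-90,15,b" "-.07,-.0116,.0416,-90,15,b" "-.07,.0014,.0413,-90,15,b"  "-.07,-.0015,.0318,-90,0,b"
```

```text
t 25.73 p [ 0.4668 -0.3235  0.1644] rot [179.71   0.31 100.71] F [ 0.3  0.1 -0.5] open 0.017 q [-35.   6.   2.  86.  -0.  45.]
[0.5127 0.0082 0.15  ] shift [0.3175 0.1066 0.0132] rows 6 twist [0.03 0.03 0.42] rows 1
[0.5127 0.0082 0.12  ] shift [-0.   -0.    0.03] rows 1 twist [-0. -0. 18.] rows 17
[0.5127 0.0082 0.12  ] shift [0. 0. 0.] rows 0 twist [0.  1.5 0. ] rows 2
[0.5127 0.0082 0.0416] shift [-0.0203 -0.      0.0757] rows 2 twist [0. 0. 0.] rows 0
[0.5112 0.0211 0.0413] shift [-0.0126 -0.     -0.0031] rows 1 twist [0. 0. 0.] rows 0
[0.5115 0.0182 0.0318] shift [ 0.0003 -0.      0.0099] rows 1 twist [ 0.  -1.5 -0. ] rows 2
```

send_rows(
  linear=[
    [0.0529, 0.0177, 0.0022],
    [0.0529, 0.0177, 0.0022],
    [0.0529, 0.0177, 0.0022],
    [0.0529, 0.0177, 0.0022],
    [0.0529, 0.0177, 0.0022],
    [0.0529, 0.0177, 0.0022],
    [0, 0, 0],
    [0, 0, 0],
  ],
  twist=[
    [0, 0, 0],
    [0, 0, 0],
    [0, 0, 0],
    [0, 0, 0],
    [0, 0, 0],
    [0, 0, 0],
    [0, 0, -1.03],
    [0, 0, -1.03],
  ],
  gripper=[15, 15, 15, 15, 15, 15, 15, 15],
)

```text
time: 26.72
ee_pos: [0.5103, 0.0101, 0.1453]
tcp_rot: [-179.9, -0.0, 121.8]
wrist_force: [-0.3, -0.7, -1.0]
opening: 0.0172
grasp_force: 39.7
```

send_rows(
  linear=[
    [0, 0, 0],
    [0, 0, 0],
    [0, 0, 0],
    [0, 0, 0],
    [0, 0, 0],
    [0, 0, 0],
    [0, 0, 0],
    [0, 0, 0],
  ],
  twist=[
    [0, 0, -1.03],
    [0, 0, -1.03],
    [0, 0, -1.03],
    [0, 0, -1.03],
    [0, 0, -1.03],
    [0, 0, -1.03],
    [0, 0, -1.03],
    [0, 0, -1.03],
  ],
  gripper=[15, 15, 15, 15, 15, 15, 15, 15],
)

```text
time: 27.72
ee_pos: [0.5103, 0.0091, 0.1454]
tcp_rot: [180.0, -0.1, -155.9]
wrist_force: [-0.9, 0.2, -0.5]
opening: 0.0169
grasp_force: 39.7
```

send_rows(
  linear=[
    [0, 0, 0],
    [0, 0, 0],
    [0, 0, 0],
    [0, 0, 0],
    [0, 0, 0],
    [0, 0, 0],
    [0, 0, 0],
    [0, 0, 0],
  ],
  twist=[
    [0, 0, -1.03],
    [0, 0, -1.03],
    [0, 0, -1.03],
    [0, 0, -1.03],
    [0, 0, -1.03],
    [0, 0, -1.03],
    [0, 0, -1.03],
    [0, 0, 0],
  ],
  gripper=[15, 15, 15, 15, 15, 15, 15, 15],
)

```text
time: 28.72
ee_pos: [0.5104, 0.0091, 0.1455]
tcp_rot: [179.9, -0.0, -84.3]
wrist_force: [-0.5, -0.5, 0.0]
opening: 0.0171
grasp_force: 39.7
```

send_rows(
  linear=[
    [0, 0, 0],
    [0, 0, 0],
    [0, 0, 0],
  ],
  twist=[
    [0, 0.75, 0],
    [0, 0.75, 0],
    [0, 0, 0],
  ],
  gripper=[15, 15, 15],
)

```text
time: 29.1
ee_pos: [0.5103, 0.0105, 0.1454]
tcp_rot: [180.0, -15.0, -84.2]
wrist_force: [0.2, 0.5, 0.1]
opening: 0.0175
grasp_force: 39.7
```

```bash
python3 plan.py "-.07,-.0116,.06,-90,15,b" "-.07,-.0116,.0432,-90,15,b"
```

```text
t 29.1 p [0.5103 0.0105 0.1454] rot [179.98 -15.   -84.24] F [0.2 0.5 0.1] open 0.0175 q [  9.  -1.  -8.  84. -15. -87.]
[0.5127 0.0082 0.06  ] shift [-0.0197 -0.0022  0.0831] rows 2 twist [ 0.02  0.   -0.08] rows 1
[0.5127 0.0082 0.0432] shift [-0.0043 -0.      0.0162] rows 1 twist [0. 0. 0.] rows 0
```

send_rows(
  linear=[
    [-0.0098, -0.0011, 0.042],
    [-0.0098, -0.0011, 0.041],
    [-0.0022, 0, 0.008],
    [-0.0021, 0, 0.008],
    [0, 0, 0],
    [0, 0, 0],
  ],
  twist=[
    [0, 0, -0.08],
    [0, 0, 0],
    [0, 0, 0],
    [0, 0, 0],
    [0, 0, 0],
    [0, 0, 0],
  ],
  gripper=[15, 15, 15, 15, 15, 15],
)

```text
time: 29.85
ee_pos: [0.5137, 0.007, 0.0456]
tcp_rot: [179.9, -15.0, -83.4]
wrist_force: [-0.7, -0.7, -0.1]
opening: 0.0172
grasp_force: 39.6
```

```bash
python3 plan.py "-.07,-.0116,.0432,-90,15,b" "-.07,.0014,.0429,-90,15,b"
```

```text
t 29.85 p [0.5137 0.007  0.0456] rot [179.9  -14.98 -83.39] F [-0.7 -0.7 -0.1] open 0.0172 q [  9.   1. -17.  72. -15. -88.]
[0.5127 0.0082 0.0432] shift [-0.0019  0.0009  0.002 ] rows 1 twist [0.01 0.   0.01] rows 1
[0.5112 0.0211 0.0429] shift [-0.0126 -0.     -0.0031] rows 1 twist [0. 0. 0.] rows 0
```

send_rows(
  linear=[
    [-0.0018, 0.0008, 0.002],
    [0, 0, 0],
    [-0.004, 0, -0.001],
    [-0.004, 0, -0.001],
    [-0.004, 0, -0.001],
    [-0.0015, 0, 0],
    [0, 0, 0],
    [0, 0, 0],
  ],
  twist=[
    [0, 0, 0],
    [0, 0, 0],
    [0, 0, 0],
    [0, 0, 0],
    [0, 0, 0],
    [0, 0, 0],
    [0, 0, 0],
    [0, 0, 0],
  ],
  gripper=[15, 15, 15, 15, 15, 15, 15, 15],
)

```text
time: 30.85
ee_pos: [0.5106, 0.0217, 0.0415]
tcp_rot: [179.8, -15.0, -83.4]
wrist_force: [1.5, -4.3, 0.7]
opening: 0.017
grasp_force: 39.8
```

```bash
python3 plan.py "-.07,.0014,.0429,-90,15,b"
```

```text
t 30.85 p [0.5106 0.0217 0.0415] rot [179.81 -15.01 -83.36] F [ 1.5 -4.3  0.7] open 0.017 q [ 10.   2. -17.  72. -15. -86.]
[0.5112 0.0211 0.0429] shift [ 0.001  -0.0005 -0.0012] rows 1 twist [ 0.02 -0.    0.01] rows 1
```

send_rows(
  linear=[
    [-0.0015, 0, -0.001],
    [-0.0015, 0, -0.0008],
    [0, 0, 0],
    [0, 0, 0],
  ],
  twist=[
    [0, 0, 0],
    [0, 0, 0],
    [0, 0, 0],
    [0, 0, 0],
  ],
  gripper=[15, 15, 15, 15],
)

```text
time: 31.35
ee_pos: [0.5101, 0.0248, 0.0421]
tcp_rot: [179.8, -15.0, -83.4]
wrist_force: [3.3, -4.5, -2.2]
opening: 0.0173
grasp_force: 39.5
```

send_rows(
  linear=[
    [-0.001, 0, -0.0002],
    [0, 0, 0],
    [0, 0, 0],
  ],
  twist=[
    [0, 0, 0],
    [0, 0, 0],
    [0, 0, 0],
  ],
  gripper=[15, 15, 15],
)

```text
time: 31.72
ee_pos: [0.51, 0.0257, 0.0421]
tcp_rot: [179.8, -15.0, -83.4]
wrist_force: [3.0, -6.3, -0.7]
opening: 0.0174
grasp_force: 39.4
```

send_rows(
  linear=[
    [-0.001, -0.0005, -0.0003],
    [0, 0, 0],
    [0, 0, 0],
  ],
  twist=[
    [0, 0, 0],
    [0, 0, 0],
    [0, 0, 0],
  ],
  gripper=[15, 15, 15],
)

```text
time: 32.1
ee_pos: [0.5101, 0.0267, 0.042]
tcp_rot: [179.7, -15.1, -83.4]
wrist_force: [1.9, -6.4, 0.1]
opening: 0.0176
grasp_force: 39.5
```

send_rows(
  linear=[
    [-0.001, 0, -0.0003],
    [0, 0, 0],
    [0, 0, 0],
  ],
  twist=[
    [0, 0, 0],
    [0, 0, 0],
    [0, 0, 0],
  ],
  gripper=[15, 15, 15],
)

```text
time: 32.48
ee_pos: [0.5099, 0.0276, 0.042]
tcp_rot: [179.7, -15.1, -83.4]
wrist_force: [2.0, -6.9, -1.1]
opening: 0.0171
grasp_force: 39.4
```

```bash
python3 - <<'E'
from h import *
t=camera("top");s=camera("scene");p=[.51,.0276,.035]
a=proj("top",p).astype(int);b=proj("scene",p).astype(int);print(a,b)
save("c8.png",np.hstack([crop(t,a[0]-33,a[1]-30,66,60,6),crop(s,b[0]-33,b[1]-30,66,60,6)]))
E
```

```text
[262 231] [271 208]
```

View pics/c8.png

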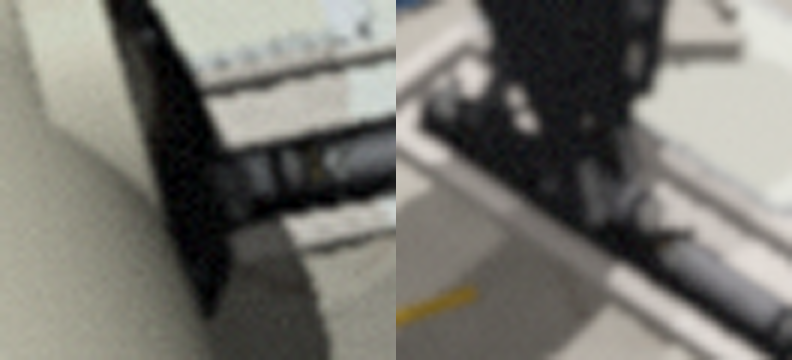

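```bash
python3 - <<'E'
from h import *
b=np.load("box.npy")
def W(x,y,z): c,s=np.cos(b[2]),np.sin(b[2]);return [b[0]+c*x-s*y,b[1]+s*x+c*y,z]
f=lambda y,z:((proj("top",W(-.07,y,z))-[229,201])*6).round(0)
print("contact top",f(-.0375,.029))
for base in (64,66,68,70):
    c,s=np.cos(np.radians(15)),np.sin(np.radians(15))
    P=lambda l:f((-37.5+base-l*c)/1000+.0024,(26+l*s+9)/1000)
    print(base,"tip",P(66),"shoulder",P(64.5),"band",P(57),P(60.5),"finger edge")
E
```

```text
contact top [314. 160.]
64 tip [308. 150.] shoulder [304. 151.] band [286. 156.] [295. 154.] finger edge
66 tip [303. 151.] shoulder [299. 152.] band [282. 157.] [290. 155.] finger edge
68 tip [298. 152.] shoulder [294. 153.] band [277. 158.] [285. 156.] finger edge
70 tip [293. 153.] shoulder [290. 154.] band [272. 159.] [280. 157.] finger edge
```

The top crop shows the band at (278–288,157) and the gold contact at (315,160), which puts the base about 67.5 mm from the contact: the cell sits about 5 mm button-ward in the grip. I'll push slightly more, then level it about the base.

send_rows(
  linear=[
    [-0.001, 0, -0.0003],
    [0, 0, 0],
    [0.0005, 0, 0.0018],
    [0.0005, 0, 0.0018],
    [0.0005, 0, 0.0018],
    [0.0005, 0, 0.0018],
    [0, 0, 0],
    [0, 0, 0],
  ],
  twist=[
    [0, 0, 0],
    [0, 0, 0],
    [0, -0.375, 0],
    [0, -0.375, 0],
    [0, -0.375, 0],
    [0, -0.375, 0],
    [0, 0, 0],
    [0, 0, 0],
  ],
  gripper=[15, 15, 15, 15, 15, 15, 15, 15],
)

```text
time: 33.58
ee_pos: [0.5104, 0.0252, 0.0352]
tcp_rot: [179.8, -0.1, -83.5]
wrist_force: [2.2, -7.0, -1.4]
opening: 0.0172
grasp_force: 39.5
```

```bash
python3 plan.py "-.07,.0035,.0334,-90,0,b"
```

```text
t 33.58 p [0.5104 0.0252 0.0352] rot [ 1.7977e+02 -8.0000e-02 -8.3470e+01] F [ 2.2 -7.  -1.4] open 0.0172 q [  3.   1. -17.  72.  -0. -94.]
[0.511  0.0232 0.0334] shift [ 0.002  -0.0004  0.0018] rows 1 twist [ 0.02 -0.01 -0.  ] rows 1
```

send_rows(
  linear=[
    [0, -0.0005, 0.001],
    [0, 0, 0.001],
    [0, 0, 0],
    [0, 0, 0],
  ],
  twist=[
    [0, 0, 0],
    [0, 0, 0],
    [0, 0, 0],
    [0, 0, 0],
  ],
  gripper=[15, 15, 15, 15],
)

```text
time: 34.08
ee_pos: [0.5108, 0.0255, 0.0338]
tcp_rot: [179.8, -0.1, -83.4]
wrist_force: [-0.9, -8.7, 3.6]
opening: 0.0169
grasp_force: 40.2
```

send_rows(
  linear=[
    [0.0015, 0, 0.0005],
    [0.0015, 0, 0.0005],
    [0, 0, 0],
    [0, 0, 0],
  ],
  twist=[
    [0, 0, 0],
    [0, 0, 0],
    [0, 0, 0],
    [0, 0, 0],
  ],
  gripper=[15, 15, 15, 15],
)

```text
time: 34.58
ee_pos: [0.5114, 0.0236, 0.0337]
tcp_rot: [179.8, 0.0, -83.4]
wrist_force: [-2.5, -2.0, 10.5]
opening: 0.0173
grasp_force: 40.9
```

send_rows(
  linear=[
    [0, 0, -0.001],
    [0, 0, 0],
    [0, 0, 0],
    [0, 0, 0],
    [0, 0, -0.02],
    [0, 0, -0.04],
    [0, 0, -0.05],
    [0, 0, 0],
  ],
  twist=[
    [0, 0, 0],
    [0, 0, 0],
    [0, 0, 0],
    [0, 0, 0],
    [0, 0, 0],
    [0, 0, 0],
    [0, 0, 0],
    [0, 0, 0],
  ],
  gripper=[15, 34, 34, 34, 34, 34, 34, 34],
)

```text
time: 35.58
ee_pos: [0.5134, 0.0235, 0.1475]
tcp_rot: [-179.8, -0.0, -83.4]
wrist_force: [-0.2, 0.0, -0.6]
opening: 0.0291
grasp_force: 0.0
```

```bash
python3 plan.py ".413,-.3355,.15,-83.5,0" ".413,-.3355,.018,101.2,0"
```

```text
t 35.58 p [0.5134 0.0235 0.1475] rot [-1.7984e+02 -1.0000e-02 -8.3400e+01] F [-0.2  0.  -0.6] open 0.0291 q [  3.  -1.  -7.  84.   0. -94.]
[ 0.413  -0.3355  0.15  ] shift [ 0.3451  0.141  -0.0028] rows 6 twist [-0.02 -0.    0.01] rows 1
[ 0.413  -0.3355  0.018 ] shift [ 0.    -0.     0.132] rows 3 twist [-0.   -0.   17.53] rows 17
```

send_rows(
  linear=[
    [0.0572, 0.0236, 0],
    [0.0572, 0.0236, 0],
    [0.0572, 0.0236, 0],
    [0.0572, 0.0236, 0],
    [0.0572, 0.0236, 0],
    [0.0572, 0.0236, 0],
    [0, 0, 0],
    [0, 0, 0],
  ],
  twist=[
    [0, 0, 0],
    [0, 0, 0],
    [0, 0, 0],
    [0, 0, 0],
    [0, 0, 0],
    [0, 0, 0],
    [0, 0, 1.03],
    [0, 0, 1.03],
  ],
  gripper=[40, 40, 40, 40, 40, 40, 40, 40],
)

```text
time: 36.58
ee_pos: [0.4096, -0.3345, 0.1426]
tcp_rot: [179.7, -0.0, -104.4]
wrist_force: [-1.2, -1.5, -0.5]
opening: 0.0342
grasp_force: 0.0
```

send_rows(
  linear=[
    [0, 0, 0],
    [0, 0, 0],
    [0, 0, 0],
    [0, 0, 0],
    [0, 0, 0],
    [0, 0, 0],
    [0, 0, 0],
    [0, 0, 0],
  ],
  twist=[
    [0, 0, 1.03],
    [0, 0, 1.03],
    [0, 0, 1.03],
    [0, 0, 1.03],
    [0, 0, 1.03],
    [0, 0, 1.03],
    [0, 0, 1.03],
    [0, 0, 1.03],
  ],
  gripper=[40, 40, 40, 40, 40, 40, 40, 40],
)

```text
time: 37.58
ee_pos: [0.4102, -0.3336, 0.1428]
tcp_rot: [180.0, -0.3, 173.3]
wrist_force: [-0.7, 0.2, 0.5]
opening: 0.034
grasp_force: 0.0
```

send_rows(
  linear=[
    [0, 0, 0],
    [0, 0, 0],
    [0, 0, 0],
    [0, 0, 0],
    [0, 0, 0],
    [0, 0, 0],
    [0, 0, 0],
    [0, 0, 0],
  ],
  twist=[
    [0, 0, 1.03],
    [0, 0, 1.03],
    [0, 0, 1.03],
    [0, 0, 1.03],
    [0, 0, 1.03],
    [0, 0, 1.03],
    [0, 0, 1.03],
    [0, 0, 0],
  ],
  gripper=[40, 40, 40, 40, 40, 40, 40, 40],
)

```text
time: 38.58
ee_pos: [0.4102, -0.3336, 0.143]
tcp_rot: [-179.8, -0.1, 101.6]
wrist_force: [-0.3, 0.9, -1.0]
opening: 0.0343
grasp_force: 0.0
```

```bash
python3 plan.py ".412,-.334,.018,101.2,0"; python3 - <<'E'
from h import *
t=camera("top");s=camera("scene");save("c9.png",np.vstack([crop(t,195,195,140,65,5),np.hstack([crop(t,350,215,70,50,5),crop(s,300,280,70,50,5)])]))
E
```

```text
t 38.58 p [ 0.4102 -0.3336  0.143 ] rot [-1.7975e+02 -8.0000e-02  1.0157e+02] F [-0.3  0.9 -1. ] open 0.0343 q [-39.   1.  -5.  84.  -0.  39.]
[ 0.412 -0.334  0.018] shift [-0.0009  0.0022  0.125 ] rows 3 twist [-0.02 -0.01  0.04] rows 1
```

View pics/c9.png

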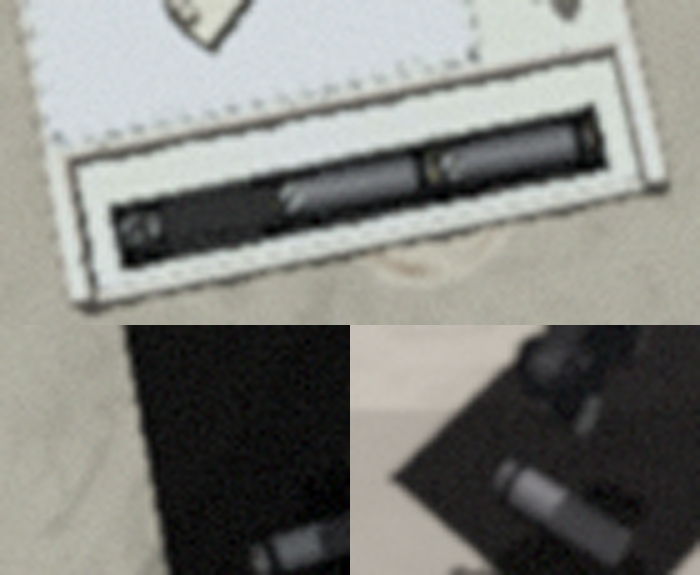

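Bays 3 and 2 are both seated (sleeves at crop 520,155 and 350,185, buttons to the right), and cell C is undisturbed. Picking C.

send_rows(
  linear=[
    [-0.0009, 0.002, 0.05],
    [0, 0, 0.045],
    [0, 0, 0.02],
    [0, 0, 0.011],
    [0, 0, 0],
    [0, 0, 0],
    [0, 0, 0],
    [0, 0, 0],
  ],
  twist=[
    [0, 0, 0.04],
    [0, 0, 0],
    [0, 0, 0],
    [0, 0, 0],
    [0, 0, 0],
    [0, 0, 0],
    [0, 0, 0],
    [0, 0, 0],
  ],
  gripper=[40, 40, 40, 40, 40, 15, 15, 15],
)

```text
time: 39.67
ee_pos: [0.4125, -0.3348, 0.019]
tcp_rot: [-179.8, 0.1, 101.1]
wrist_force: [-0.8, 0.6, 5.7]
opening: 0.0172
grasp_force: 39.7
```

send_rows(
  linear=[
    [0, 0, 0],
    [0, 0, -0.01],
    [0, 0, -0.03],
    [0, 0, -0.05],
    [0, 0, -0.05],
    [0, 0, 0],
  ],
  twist=[
    [0, 0, 0],
    [0, 0, 0],
    [0, 0, 0],
    [0, 0, 0],
    [0, 0, 0],
    [0, 0, 0],
  ],
  gripper=[15, 15, 15, 15, 15, 15],
)

```text
time: 40.42
ee_pos: [0.4139, -0.3355, 0.1628]
tcp_rot: [179.9, 0.3, 101.1]
wrist_force: [-0.0, -0.2, -0.5]
opening: 0.0172
grasp_force: 39.2
```

```bash
python3 plan.py "-.07,.0674,.15,94.7,0,b"; python3 - <<'E'
from h import *
s=camera("scene");t=camera("top");p=bot.get_obs()["ee_pos"];b=proj("scene",p).astype(int);a=proj("top",p).astype(int);print(p,a,b)
save("c10.png",np.hstack([crop(t,a[0]-33,a[1]-35,66,70,6),crop(s,b[0]-33,b[1]-35,66,70,6)]))
E
```

```text
t 40.42 p [ 0.4139 -0.3355  0.1628] rot [179.95   0.29 101.1 ] F [-0.  -0.2 -0.5] open 0.0172 q [-39.   1.  -3.  86.  -0.  40.]
[0.5037 0.0867 0.15  ] shift [0.3971 0.1693 0.0109] rows 7 twist [ 0.01  0.03 -0.01] rows 1
[ 0.41266038 -0.33446643  0.15833002] [432 249] [350 283]
```

View pics/c10.png

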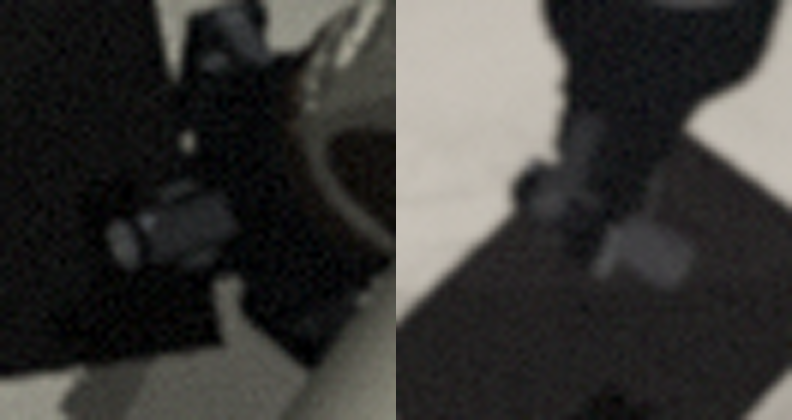

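send_rows(
  linear=[
    [0.0567, 0.0242, 0.0015],
    [0.0567, 0.0242, 0.0015],
    [0.0567, 0.0242, 0.0015],
    [0.0567, 0.0242, 0.0015],
    [0.0567, 0.0242, 0.0015],
    [0.0567, 0.0242, 0.0015],
    [0.0567, 0.0242, 0.0015],
    [0, 0, 0],
  ],
  twist=[
    [0, 0, 0],
    [0, 0, 0],
    [0, 0, 0],
    [0, 0, 0],
    [0, 0, 0],
    [0, 0, 0],
    [0, 0, 0],
    [0, 0, -1.03],
  ],
  gripper=[15, 15, 15, 15, 15, 15, 15, 15],
)

```text
time: 41.52
ee_pos: [0.5017, 0.0913, 0.1448]
tcp_rot: [-179.6, -0.1, 111.8]
wrist_force: [-0.3, -0.5, -0.9]
opening: 0.0173
grasp_force: 39.2
```

send_rows(
  linear=[
    [0, 0, 0],
    [0, 0, 0],
    [0, 0, 0],
    [0, 0, 0],
    [0, 0, 0],
    [0, 0, 0],
    [0, 0, 0],
    [0, 0, 0],
  ],
  twist=[
    [0, 0, -1.03],
    [0, 0, -1.03],
    [0, 0, -1.03],
    [0, 0, -1.03],
    [0, 0, -1.03],
    [0, 0, -1.03],
    [0, 0, -1.03],
    [0, 0, -1.03],
  ],
  gripper=[15, 15, 15, 15, 15, 15, 15, 15],
)

```text
time: 42.52
ee_pos: [0.5015, 0.0875, 0.1453]
tcp_rot: [180.0, -0.4, -165.9]
wrist_force: [-0.4, -0.2, -0.4]
opening: 0.0169
grasp_force: 39.2
```

send_rows(
  linear=[
    [0, 0, 0],
    [0, 0, 0],
    [0, 0, 0],
    [0, 0, 0],
    [0, 0, 0],
    [0, 0, 0],
    [0, 0, 0],
    [0, 0, 0],
  ],
  twist=[
    [0, 0, -1.03],
    [0, 0, -1.03],
    [0, 0, -1.03],
    [0, 0, -1.03],
    [0, 0, -1.03],
    [0, 0, -1.03],
    [0, 0, -1.03],
    [0, 0, -1.03],
  ],
  gripper=[15, 15, 15, 15, 15, 15, 15, 15],
)

```text
time: 43.52
ee_pos: [0.5015, 0.0875, 0.1453]
tcp_rot: [179.6, -0.0, -83.5]
wrist_force: [0.1, -0.5, 0.3]
opening: 0.0171
grasp_force: 39.2
```

send_rows(
  linear=[
    [0, 0, 0],
    [0, 0, 0],
    [0, 0, 0],
  ],
  twist=[
    [0, 0.75, 0],
    [0, 0.75, 0],
    [0, 0, 0],
  ],
  gripper=[15, 15, 15],
)

```text
time: 43.9
ee_pos: [0.5014, 0.0887, 0.145]
tcp_rot: [179.6, -15.0, -83.5]
wrist_force: [-0.2, 1.4, 0.3]
opening: 0.0171
grasp_force: 39.3
```

```bash
python3 plan.py "-.07,.0674,.06,-90,15,b" "-.07,.0674,.0416,-90,15,b"
python3 -c "
from h import *
p=np.array([.4133,-.335,.1605]);a=np.radians(101.1);u=np.array([np.cos(a),np.sin(a),0])
for n,px in (('top',(417.3,255.2)),('scene',(366,293))): print(n,(onz(n,px,.1538)-p)@u)
"
```

```text
t 43.9 p [0.5014 0.0887 0.145 ] rot [179.56 -15.04 -83.54] F [-0.2  1.4  0.3] open 0.0171 q [ 18.   1.  -6.  86. -15. -78.]
[0.5037 0.0867 0.06  ] shift [-0.0198 -0.0027  0.0826] rows 2 twist [ 0.05 -0.   -0.01] rows 1
[0.5037 0.0867 0.0416] shift [-0.0048 -0.      0.0178] rows 1 twist [0. 0. 0.] rows 0
top 0.03562173085773104
scene -0.036263620354193726
```

send_rows(
  linear=[
    [-0.0099, -0.0013, 0.042],
    [-0.0099, -0.0014, 0.042],
    [-0.0024, 0, 0.009],
    [-0.0024, 0, 0.009],
    [0, 0, 0],
    [0, 0, 0],
  ],
  twist=[
    [0, 0, 0],
    [0, 0, 0],
    [0, 0, 0],
    [0, 0, 0],
    [0, 0, 0],
    [0, 0, 0],
  ],
  gripper=[15, 15, 15, 15, 15, 15],
)

```text
time: 44.65
ee_pos: [0.5057, 0.0855, 0.0434]
tcp_rot: [179.9, -15.0, -83.8]
wrist_force: [-0.1, 0.0, -0.1]
opening: 0.017
grasp_force: 39.3
```

```bash
python3 plan.py "-.07,.0674,.0416,-90,15,b" "-.07,.0804,.0413,-90,15,b"
```

```text
t 44.65 p [0.5057 0.0855 0.0434] rot [179.89 -14.97 -83.78] F [-0.1  0.  -0.1] open 0.017 q [ 17.   4. -15.  75. -15. -79.]
[0.5037 0.0867 0.0416] shift [-0.0018  0.0019  0.0014] rows 1 twist [ 0.02  0.   -0.03] rows 1
[0.5022 0.0996 0.0413] shift [-0.0126 -0.     -0.0031] rows 1 twist [0. 0. 0.] rows 0
```

send_rows(
  linear=[
    [-0.0018, 0.0016, 0.001],
    [0, 0, 0],
    [-0.004, 0, -0.001],
    [-0.004, 0, -0.001],
    [-0.0035, 0, -0.001],
    [0, 0, 0],
    [0, 0, 0],
  ],
  twist=[
    [0, 0, -0.03],
    [0, 0, 0],
    [0, 0, 0],
    [0, 0, 0],
    [0, 0, 0],
    [0, 0, 0],
    [0, 0, 0],
  ],
  gripper=[15, 15, 15, 15, 15, 15, 15],
)

```text
time: 45.52
ee_pos: [0.502, 0.0983, 0.0407]
tcp_rot: [179.7, -15.0, -83.4]
wrist_force: [0.9, -3.4, 0.1]
opening: 0.0171
grasp_force: 39.2
```

send_rows(
  linear=[
    [-0.0015, 0, -0.0004],
    [0, 0, 0],
    [0, 0, 0],
  ],
  twist=[
    [0, 0, 0],
    [0, 0, 0],
    [0, 0, 0],
  ],
  gripper=[15, 15, 15],
)

```text
time: 45.9
ee_pos: [0.5018, 0.0998, 0.0407]
tcp_rot: [179.7, -15.0, -83.4]
wrist_force: [1.4, -4.9, -0.6]
opening: 0.0173
grasp_force: 39.2
```

```bash
python3 plan.py "-.07,.0804,.0413,-90,15,b"
```

```text
t 45.9 p [0.5018 0.0998 0.0407] rot [179.71 -15.01 -83.45] F [ 1.4 -4.9 -0.6] open 0.0173 q [ 19.   4. -15.  75. -15. -77.]
[0.5022 0.0996 0.0413] shift [ 0.0004 -0.0004 -0.0005] rows 1 twist [ 0.03 -0.    0.  ] rows 1
```

send_rows(
  linear=[
    [-0.0015, -0.0003, -0.0006],
    [-0.001, 0, -0.0004],
    [0, 0, 0],
    [0, 0, 0],
  ],
  twist=[
    [0, 0, 0],
    [0, 0, 0],
    [0, 0, 0],
    [0, 0, 0],
  ],
  gripper=[15, 15, 15, 15],
)

```text
time: 46.4
ee_pos: [0.5015, 0.1023, 0.0408]
tcp_rot: [179.7, -15.0, -83.4]
wrist_force: [1.6, -5.8, -0.7]
opening: 0.017
grasp_force: 39.1
```

send_rows(
  linear=[
    [-0.001, 0, -0.0003],
    [0, 0, 0],
    [0, 0, 0],
    [0, 0, 0],
  ],
  twist=[
    [0, 0, 0],
    [0, 0, 0],
    [0, 0, 0],
    [0, 0, 0],
  ],
  gripper=[15, 15, 15, 15],
)

```text
time: 46.9
ee_pos: [0.5015, 0.1032, 0.0409]
tcp_rot: [179.7, -15.0, -83.4]
wrist_force: [2.2, -5.8, -0.7]
opening: 0.0172
grasp_force: 39.1
```

send_rows(
  linear=[
    [-0.0013, 0, -0.0003],
    [0, 0, 0],
    [0.0005, 0, 0.002],
    [0.0005, 0, 0.002],
    [0.0004, 0, 0.0019],
    [0.0004, 0, 0.0019],
    [0, 0, 0],
    [0, 0, 0],
  ],
  twist=[
    [0, 0, 0],
    [0, 0, 0],
    [0, -0.375, 0],
    [0, -0.375, 0],
    [0, -0.375, 0],
    [0, -0.375, 0],
    [0, 0, 0],
    [0, 0, 0],
  ],
  gripper=[15, 15, 15, 15, 15, 15, 15, 15],
)

```text
time: 47.9
ee_pos: [0.5017, 0.1011, 0.0332]
tcp_rot: [179.7, -0.1, -83.6]
wrist_force: [2.6, -7.3, -3.5]
opening: 0.0173
grasp_force: 39.2
```

```bash
python3 plan.py "-.07,.0805,.0318,-90,0,b"
```

```text
t 47.9 p [0.5017 0.1011 0.0332] rot [ 1.7969e+02 -7.0000e-02 -8.3570e+01] F [ 2.6 -7.3 -3.5] open 0.0173 q [ 11.   1. -17.  72.  -0. -85.]
[0.5022 0.0997 0.0318] shift [ 0.0015 -0.0003  0.0014] rows 1 twist [ 0.03 -0.01 -0.01] rows 1
```

send_rows(
  linear=[
    [0, -0.0004, 0.001],
    [0, 0, 0.001],
    [0, 0, 0],
    [0, 0, 0],
  ],
  twist=[
    [0, 0, 0],
    [0, 0, 0],
    [0, 0, 0],
    [0, 0, 0],
  ],
  gripper=[15, 15, 15, 15],
)

```text
time: 48.4
ee_pos: [0.502, 0.1015, 0.032]
tcp_rot: [179.7, -0.1, -83.5]
wrist_force: [-2.2, -7.8, 3.7]
opening: 0.017
grasp_force: 40.1
```

send_rows(
  linear=[
    [0.0015, 0, 0.0005],
    [0.0015, 0, 0.0005],
    [0, 0, 0],
    [0, 0, 0],
  ],
  twist=[
    [0, 0, 0],
    [0, 0, 0],
    [0, 0, 0],
    [0, 0, 0],
  ],
  gripper=[15, 15, 15, 15],
)

```text
time: 48.9
ee_pos: [0.5027, 0.0998, 0.0319]
tcp_rot: [179.8, 0.1, -83.5]
wrist_force: [-3.9, -0.1, 11.2]
opening: 0.017
grasp_force: 40.7
```

Floor contact at the expected height (z 0.0319, 11 N up). Releasing and lifting.

send_rows(
  linear=[
    [0, 0, -0.001],
    [0, 0, 0],
    [0, 0, 0],
    [0, 0, 0],
    [0, 0, -0.02],
    [0, 0, -0.04],
    [0, 0, -0.06],
    [0, 0, -0.03],
  ],
  twist=[
    [0, 0, 0],
    [0, 0, 0],
    [0, 0, 0],
    [0, 0, 0],
    [0, 0, 0],
    [0, 0, 0],
    [0, 0, 0],
    [0, 0, 0],
  ],
  gripper=[15, 34, 34, 34, 34, 34, 34, 34],
)

```text
time: 49.9
ee_pos: [0.5039, 0.0994, 0.1848]
tcp_rot: [179.9, 0.0, -83.5]
wrist_force: [-0.1, 0.4, -0.6]
opening: 0.0288
grasp_force: 0.0
```

```bash
python3 plan.py ".002,-.115,.20,-90,0,b" ".002,-.115,.20,0,0,b" ".002,-.115,.07,0,0,b"
```

```text
t 49.9 p [0.5039 0.0994 0.1848] rot [ 1.7991e+02  3.0000e-02 -8.3510e+01] F [-0.1  0.4 -0.6] open 0.0288 q [ 11.  -1.  -3.  88.   0. -85.]
[ 0.596  -0.0863  0.2   ] shift [ 0.1949 -0.0705 -0.0154] rows 4 twist [ 0.01  0.   -0.01] rows 1
[ 0.596  -0.0863  0.2   ] shift [0. 0. 0.] rows 0 twist [ 0.  0. -9.] rows 9
[ 0.596  -0.0863  0.07  ] shift [ 0.   -0.    0.13] rows 3 twist [0. 0. 0.] rows 0
```

send_rows(
  linear=[
    [0.06, 0, -0.002],
    [0.06, 0, -0.002],
    [0.06, 0, -0.002],
    [0.06, 0, -0.002],
    [0.06, 0, -0.002],
    [0.06, 0, -0.002],
    [0.06, 0, -0.002],
    [0, 0, 0],
  ],
  twist=[
    [0, 0, 0],
    [0, 0, 0],
    [0, 0, 0],
    [0, 0, 0],
    [0, 0, 0],
    [0, 0, 0],
    [0, 0, 0],
    [0, 0, 1],
  ],
  gripper=[40, 40, 40, 40, 40, 40, 40, 40],
)

```text
time: 50.9
ee_pos: [0.5503, -0.3219, 0.194]
tcp_rot: [179.6, -0.0, -93.9]
wrist_force: [-1.1, 0.3, -0.7]
opening: 0.0346
grasp_force: 0.0
```

send_rows(
  linear=[
    [0, 0, 0],
    [0, 0, 0],
    [0, 0, 0],
    [0, 0, 0],
    [0, 0, 0],
    [0, 0, 0],
    [0, 0, 0],
    [0, 0, 0],
  ],
  twist=[
    [0, 0, 1],
    [0, 0, 1],
    [0, 0, 1],
    [0, 0, 1],
    [0, 0, 1],
    [0, 0, 1],
    [0, 0, 1],
    [0, 0, 1],
  ],
  gripper=[40, 40, 40, 40, 40, 40, 40, 40],
)

```text
time: 51.9
ee_pos: [0.5508, -0.3181, 0.1953]
tcp_rot: [180.0, -0.3, -173.8]
wrist_force: [-0.6, 0.4, 0.6]
opening: 0.0342
grasp_force: 0.0
```

```bash
python3 plan.py ".002,-.115,.20,180,0,b" ".002,-.115,.07,180,0,b"; python3 - <<'E'
from h import *
t=camera("top");s=camera("scene");top=crop(t,190,150,145,110,5)
b=np.hstack([crop(t,100,200,100,50,3),crop(s,225,170,140,50,3)])[:,:725]
save("c11.png",np.vstack([top[:425+125],cv2.resize(b,(725,50))]) if 0 else top)
save("c11b.png",np.vstack([crop(t,95,205,100,100,3),crop(s,225,160,100,90,3)[:,:300]]))
from pan import pan;print(pan(t)[0])
E
```

```text
t 51.9 p [ 0.5508 -0.3181  0.1953] rot [ 179.97   -0.29 -173.84] F [-0.6  0.4  0.6] open 0.0342 q [-30.  17.  18.  92.  -0. -36.]
[ 0.596  -0.0863  0.2   ] shift [-0.0698  0.2256 -0.005 ] rows 4 twist [ 0.   -0.03 -0.04] rows 1
[ 0.596  -0.0863  0.07  ] shift [ 0.   -0.    0.13] rows 3 twist [0. 0. 0.] rows 0
[0.47935731 0.30012021 0.04      ]
```

View pics/c11.png

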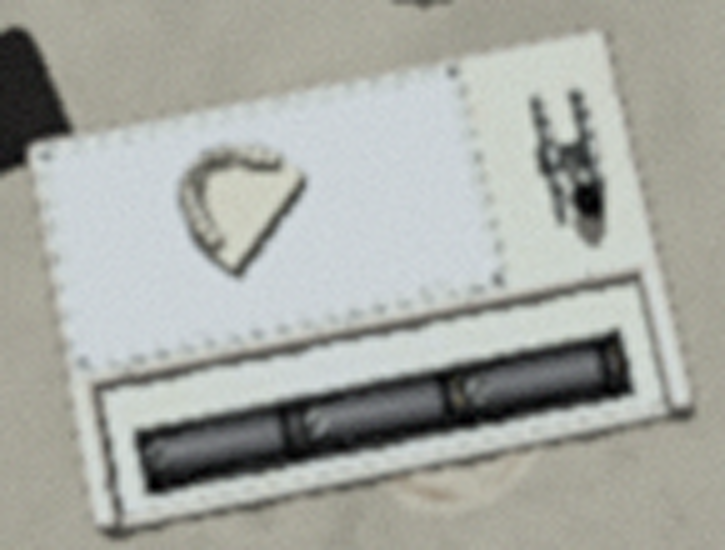

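All three charged cells lie evenly in their bays (sleeves centred at crop 228,460 / 385,420 / 545,378, bands to the right). The knob is forward at (590,200) and the model is untouched. Now the dimmer.

send_rows(
  linear=[
    [-0.0171, 0.0565, -0.001],
    [-0.0171, 0.0565, -0.001],
    [-0.0171, 0.0565, -0.001],
    [-0.0171, 0.0565, -0.001],
    [0, 0, 0],
    [0, 0, 0],
  ],
  twist=[
    [0, 0, 0],
    [0, 0, 0],
    [0, 0, 0],
    [0, 0, 0],
    [0, 0, -0.04],
    [0, 0, 0],
  ],
  gripper=[40, 40, 40, 40, 40, 40],
  grip_force=20,
)

```text
time: 52.75
ee_pos: [0.5932, -0.0858, 0.1992]
tcp_rot: [-180.0, -0.3, -172.9]
wrist_force: [-0.9, -0.1, 0.8]
opening: 0.034
grasp_force: 0.0
```

```bash
python3 plan.py ".0006,-.1145,.07,180,0,b"
```

```text
t 52.75 p [ 0.5932 -0.0858  0.1992] rot [-180.     -0.29 -172.91] F [-0.9 -0.1  0.8] open 0.034 q [ -8.  11.  12.  91.  -0. -15.]
[ 0.5945 -0.086   0.07  ] shift [-0.002  -0.0003  0.1291] rows 3 twist [-0.   -0.03  0.05] rows 1
```

send_rows(
  linear=[
    [-0.001, 0, 0.05],
    [0, 0, 0.045],
    [0, 0, 0.022],
    [0, 0, 0.011],
    [0, 0, 0],
    [0, 0, 0],
    [0, 0, 0],
    [0, 0, 0],
  ],
  twist=[
    [0, 0, 0.05],
    [0, 0, 0],
    [0, 0, 0],
    [0, 0, 0],
    [0, 0, 0],
    [0, 0, 0],
    [0, 0, 0],
    [0, 0, 0],
  ],
  gripper=[40, 40, 40, 40, 40, 10, 10, 10],
)

```text
time: 53.75
ee_pos: [0.5942, -0.0859, 0.0726]
tcp_rot: [-180.0, -0.2, -173.6]
wrist_force: [-1.2, 1.3, 6.2]
opening: 0.0133
grasp_force: 19.8
```

send_rows(
  linear=[
    [0, 0, 0],
    [0, 0, 0],
    [0, 0, 0],
  ],
  twist=[
    [0, 0, 0],
    [0, 0, 0],
    [0, 0, 0],
  ],
  gripper=[10, 10, 10],
)

```text
time: 54.12
ee_pos: [0.5941, -0.0858, 0.0726]
tcp_rot: [-180.0, -0.2, -173.6]
wrist_force: [-1.1, -0.0, 6.4]
opening: 0.0135
grasp_force: 19.8
```

send_rows(
  linear=[
    [-0.0074, 0, -0.0052],
    [-0.0082, 0, -0.0039],
    [-0.0088, 0, -0.0024],
    [-0.009, 0, -0.0008],
    [-0.009, 0, 0.0008],
    [-0.0088, 0, 0.0024],
    [0, 0, 0],
    [0, 0, 0],
  ],
  twist=[
    [0, 0, 0],
    [0, 0, 0],
    [0, 0, 0],
    [0, 0, 0],
    [0, 0, 0],
    [0, 0, 0],
    [0, 0, 0],
    [0, 0, 0],
  ],
  gripper=[10, 10, 10, 10, 10, 10, 10, 10],
)

```text
time: 55.12
ee_pos: [0.6454, -0.08, 0.0805]
tcp_rot: [-180.0, -0.2, -173.6]
wrist_force: [2.8, 3.1, 5.7]
opening: 0.0137
grasp_force: 20.3
```

```bash
python3 plan.py; python3 -c "
import numpy as np;from h import bot
p=bot.get_obs()['ee_pos'];b=np.load('box.npy')[2];d=p[:2]-[.5941,-.0858];x=d@[np.cos(b),np.sin(b)];print('dx',x,'theta',.7+np.arcsin(-.6442+x/.052))"
```

```text
t 55.12 p [ 0.6454 -0.08    0.0805] rot [-180.     -0.18 -173.6 ] F [2.8 3.1 5.7] open 0.0137 q [ -7.  19.   8.  79.  -0. -13.]
dx 0.051613685797726135 theta 1.0558325483570108
```

send_rows(
  linear=[
    [0, 0, 0],
    [0, 0, 0],
    [0, 0, 0],
    [0, 0, -0.02],
    [0, 0, -0.05],
    [0, 0, -0.05],
  ],
  twist=[
    [0, 0, 0],
    [0, 0, 0],
    [0, 0, 0],
    [0, 0, 0],
    [0, 0, 0],
    [0, 0, 0],
  ],
  gripper=[45, 45, 45, 45, 45, 45],
)

```text
time: 55.88
ee_pos: [0.6448, -0.0801, 0.2028]
tcp_rot: [-180.0, -0.3, -173.6]
wrist_force: [1.2, -0.3, 0.9]
opening: 0.0381
grasp_force: 0.0
```

send_rows(
  linear=[
    [0.02, -0.055, 0],
    [0.02, -0.055, 0],
    [0.02, -0.055, 0],
    [0.02, -0.055, 0],
    [0.02, -0.055, 0],
    [0, 0, 0],
    [0, 0, 0],
  ],
  twist=[
    [0, 0, 0],
    [0, 0, 0],
    [0, 0, 0],
    [0, 0, 0],
    [0, 0, 0],
    [0, 0, 0],
    [0, 0, 0],
  ],
  gripper=[45, 45, 45, 45, 45, 45, 45],
)

```text
time: 56.75
ee_pos: [0.5762, -0.3646, 0.2016]
tcp_rot: [-180.0, -0.2, -173.7]
wrist_force: [-0.2, -0.0, -0.4]
opening: 0.0385
grasp_force: 0.0
```

```bash
python3 - <<'E'
from h import *
t=camera("top");s=camera("scene")
a=crop(t,95,150,240,155,3);b=crop(t,285,150,40,55,4);c=crop(s,315,180,40,55,4)
im=np.zeros((465+0,720+0,3),np.uint8);im[:]=a
out=np.zeros((595,720,3),np.uint8);out[:465]=a
out=np.vstack([a[:375],np.hstack([b,c,np.zeros((220,400,3),np.uint8)])]);save("c12.png",out)
bx=np.load("box.npy");bo=bx-[.0035,.0015,0]
for th in (0.95,1.05,1.15):
    x=.035+.052*np.sin(th-.7);z=.026+.052*np.cos(th-.7);cc,ss=np.cos(bx[2]),np.sin(bx[2])
    P=[bo[0]+cc*x+ss*.115,bo[1]+ss*x-cc*.115,z];print(th,proj("top",P).round(1),((proj("top",P)-[285,150])*4).round(),((proj("scene",P)-[315,180])*4+[160,0]).round())
E
```

```text
0.95 [303.7 171.4] [75. 86.] [220.  72.]
1.05 [303.2 169.7] [73. 79.] [224.  70.]
1.15 [302.7 168.1] [71. 72.] [227.  69.]
```

View pics/c12.png

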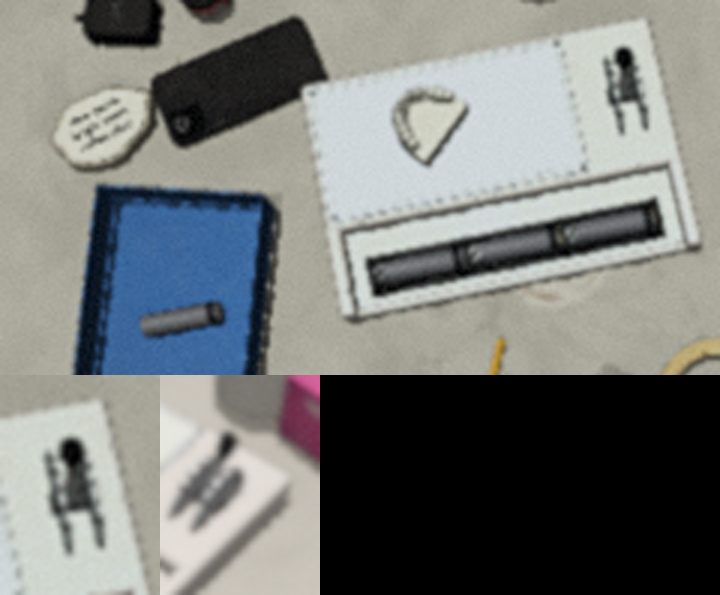

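The flat cell lies in the pan (183,320), and the three charged cells are seated with their buttons right. The knob is at crop (71,78) against a predicted (73,79) for 1.05 rad, and the model is where it was. Handing in.

```bash
python3 -c "
from workcell import ticket
print(ticket.job_done())"
```

```text
the job is handed in; nothing more can be done
None
```

The job is handed in, with no verdict returned: the one flat cell is in the pan, all three charged cells are seated button to contact, the dimmer is at about 1.05 rad, and the stone model was not moved.

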